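# Stir the bead bath and lay the rod in its cradle

### The job

Take the steel stirring rod out of its sloping rest and, with its rubber tip down on or just above the pan's floor, stir the beads of the bead bath in wide circles, three full turns clockwise as seen from above, so that the beads are well moved round and none leaves the pan. Then lay the rod gently on its side, centred in both notches of the low cradle (set it down, do not drop it; either end may lead), and let go. Leave the bottles and other things on the bench where they stand.

Things in the scene. Friction and masses are not known exactly. Their poses are not given: they have to be found in the camera images.
- rod: round dark steel stirring rod, 14 mm in diameter, 200 mm long, round ends, about 110 g (70 to 155 g); its last 45 mm at +x are a black rubber tip. Origin at its middle; x runs along it towards the rubber tip. At the start it leans in the rest, tip down, 50 degrees below level
- rod_tip (a point): the extreme end of the rod's rubber tip, 100 mm from its middle along its x
- rest: white plastic sloping rest, fixed; foot 150 x 90 x 8 mm, origin under its centre on the table. The rod leans in its x-z plane, middle at (-5,0,86) mm, tip to +x: tip in a pocket open above (stop at x=62, 22 mm high), upper end in an open U saddle 28 mm wide, 14 mm long, on a post at x=-55, 65 mm up the rod from its middle, cheeks 8 mm above its axis. Free between; lifts straight up
- bath: bead bath, fixed: round white heater base 190 mm across, 22 mm high, with an open flared aluminium pan on it: inside diameter 112 mm at the floor, 168 mm at the rim, wall 4 mm, inner floor 27 mm and rim 72 mm above the table. Origin on the table under the pan's centre, z up; a small blue knob marks the base's -x side
- bath_floor (a point): centre of the pan's inner floor, 27 mm above the table
- cradle: low white plastic cradle, fixed: foot 170 x 76 mm, 8 mm thick, with two posts 10 mm thick at x = -65 and +65 mm, each with an open 90 degree V notch across y, about 40 mm wide at its mouth, 70 mm above the table at its tips. Origin under the foot's centre, on the table; the rod is to lie along its x, either way round
- cradle_seat (a point): where the middle of the rod lies when it is centred in both notches: above the cradle's centre, 60 mm above the table
- bead1: white ceramic bead, a ball 30 mm in diameter, 35 g, loose on the pan's floor; six of them, all alike, start in a ring of about 36 mm radius round the pan's centre. Origin at its centre
- bead2: white ceramic bead, a ball 30 mm in diameter, 35 g, loose on the pan's floor; six of them, all alike, start in a ring of about 36 mm radius round the pan's centre. Origin at its centre
- bead3: white ceramic bead, a ball 30 mm in diameter, 35 g, loose on the pan's floor; six of them, all alike, start in a ring of about 36 mm radius round the pan's centre. Origin at its centre
- bead4: white ceramic bead, a ball 30 mm in diameter, 35 g, loose on the pan's floor; six of them, all alike, start in a ring of about 36 mm radius round the pan's centre. Origin at its centre
- bead5: white ceramic bead, a ball 30 mm in diameter, 35 g, loose on the pan's floor; six of them, all alike, start in a ring of about 36 mm radius round the pan's centre. Origin at its centre
- bead6: white ceramic bead, a ball 30 mm in diameter, 35 g, loose on the pan's floor; six of them, all alike, start in a ring of about 36 mm radius round the pan's centre. Origin at its centre
- jar: small amber screw-lid jar, 44 mm wide, 75 mm tall, beside the cradle on its +y side; stands loose on the table, a bystander; origin at the centre of its underside
- cup: small clear plastic cup, 50 mm wide, 60 mm tall, beside the rest on its -y side; stands loose on the table, a bystander; origin at the centre of its underside
- reagent_bottle: amber bottle with a white cap, 64 mm wide, 150 mm tall; stands loose on the table, a bystander; origin at the centre of its underside
- saline_bottle: clear bottle with a white cap, 60 mm wide, 165 mm tall; stands loose on the table, a bystander; origin at the centre of its underside
- stain_bottle: white bottle with a blue cap, 56 mm wide, 140 mm tall; stands loose on the table, a bystander; origin at the centre of its underside
- beaker: empty glass beaker, 72 mm wide at the rim, 90 mm tall; stands loose on the table, a bystander; origin at the centre of its underside
- spatula: spatula lying on the table, 190 mm long; not the stirring tool; loose on the table, a bystander; origin on the table under its middle, x along it

How it is judged:
By the outcome, as a careful person would: the job done as asked, in the order asked, and still so for the second after the job is handed in, with the robot touching nothing.
It also fails if it takes over 72 s, if anything falls off the work surface, if the arm or the gripper's body presses on something with over 40 N, if the wrist force passes 120 N, or if a joint passes its speed limit or range.

### The arm

A 6-joint arm with a two-finger parallel gripper is mounted at the origin on the work surface. World frame = base frame: x ahead of the robot, y to its left, z up, the work surface at z = 0. Lengths are in m, angles in rad, forces in N, time in s.
With the tool pointing down it reaches from about 0.375 to 0.9 m from the base axis. Payload 3.1 kg.
Tool frame: the origin (TCP) lies midway between the tips of the shut fingers; the grasp point (between the pads) lies 19 mm behind it (manip.pinch_z is the distance from the TCP to the grasp point, in m); z points along the fingers, y is the line along which they close (so a half turn about z gives the same grasp; the last joint's range is limited). The gripper opens to 85 mm and grips with 20 to 120 N. Pads are 22 mm wide; open, the fingers measure 114 mm over their backs; the gripper's body (76 mm by 85 mm) begins 54 mm behind the grasp point. The pads swing forward as they close: fully open they stand 13 mm farther back than shut.
Start: joints at [-1.296, 0.527, 1.433, -0, 1.181, -0.178], TCP at [0.274, -0.562, 0.207] pointing down, gripper open.
Joint ranges: [-3.08, 3.08], [-0.75, 2.2], [0.22, 2.44], [-1.43, 4.57], [0, 2.65], [-2.85, 2.85]. Speed limits (rad/s): [2.79, 2.79, 3.14, 3.14, 3.14, 3.14].

### API

Orientations are given as a unit quaternion [x, y, z, w].
In Python, from station import manip, viewer, ticket gives the robot as it stands.
- The arm moves only by the shell command python3 -m creep 'ROWS' [FORCE]. ROWS is JSON, a list of rows, each an object with "slide": the shift along the tool's x, y, z in cm, a list of three; "angular": the turn, a rotation vector about the tool's x, y, z in rad, a list of three; "claw": the opening, from -1 (shut) to 1 (fully open). A call has 1 to 10 rows; each row shifts and turns the commanded pose from where the row before left it, along the tool's axes as they then stand; what a row does not reach is not made up. A row lasts 1/12 s, in which the tool goes at most 41.7 mm and 7.16 degrees, less where a joint would pass 70% of its speed; a pose out of reach is approached as far as the arm can. A call with a gripper value outside its range is refused whole. The fingers move at their own pace and stop on an object; FORCE is the grip in N (left out, the last holds). Time passes only in rows, so rows that do not move let the fingers close. It gives the time, the measured TCP pose, the force, the opening and the grip force at its end, in the units of the state.
- manip.sense(): the state, without advancing time (a new reading comes with each control period).
- viewer.snapshot(name): name is "scene" or "top"; returns the picture (480x640x3 uint8, blue, green, red); there is no depth.
- viewer.calibration(name): a dict with "fov_y" (degrees; the focal length in pixels is half the picture's height over the tangent of half this angle, whatever the lens; pixels are square), "cx", "cy" (the principal point, pixels), "T" (4x4, takes a point from camera to world coordinates). Camera axes: x right, y up, looking along -z (the intrinsics and any distortion apply to the point x, -y, -z); pixel columns grow to the right and rows downward; lengths in m; the calibration is good to about 2 mm. A picture is of the moment at which its call begins. calibration takes no time and is no camera call.
- ticket.sign_off(): hands the job in; it is judged then, once.
The state is a dict: "t": time; "q": joint angles; "qd": joint speeds; "tau": joint torques, N m; "tcp_pos": TCP position; "tool_rot": TCP orientation; "force": force on the tool from outside, world axes, zero at the start; "ft_torque": the same for the moment, N m; "finger_gap": opening from 0.0 (shut) to 1.0 (fully open); "gripper_force": force on a finger pad.
Only numpy, scipy, OpenCV 4.12 (cv2) and the standard library are available. Lean on these libraries where they do the work, as an engineer would, in place of code of your own. Each camera call takes 0.05 s, during which the arm holds its last target. There are 200 camera calls.

## Working session

There is one attempt and no reset: what is moved stays moved. The work goes in short steps, Python scripts to look and compute and a shell command to move; the robot and the scene stay as the last step left them, time stands still between calls to the robot, and variables do not carry over. Pictures are saved under pics/ and viewed, at most 10 in all, crops included, and the job is handed in when it is done.

```bash
ls; mkdir -p pics; python3 - <<'E'
from station import manip, viewer
import cv2
for n in ("scene","top"):
    cv2.imwrite(f"pics/{n}0.png",viewer.snapshot(n)); print(n,viewer.calibration(n))
print(manip.sense(), manip.pinch_z)
E
```

```text
pics
scene {'fov_y': 57.43492683358518, 'cx': 318.1656595120955, 'cy': 241.3248289589246, 'T': array([[-0.77946198, -0.50029193,  0.37702386,  0.91163931],
       [ 0.62619846, -0.60520288,  0.49153328,  0.37900313],
       [-0.01773421,  0.61922327,  0.78501467,  0.80678307],
       [ 0.        ,  0.        ,  0.        ,  1.        ]])}
top {'fov_y': 46.93477435817341, 'cx': 325.4684661287843, 'cy': 240.8512085458434, 'T': array([[-0.00495315,  0.9876569 , -0.1565545 ,  0.29709225],
       [-0.99994713, -0.00630271, -0.00812518, -0.07120859],
       [-0.00901161,  0.15650598,  0.9876359 ,  1.5608841 ],
       [ 0.        ,  0.        ,  0.        ,  1.        ]])}
{'t': 0.1, 'q': array([-1.29552983e+00,  5.28364961e-01,  1.43378750e+00, -3.25678903e-06,
        1.18139603e+00, -1.78493102e-01]), 'qd': array([ 0.00063994, -0.00136578, -0.00161693,  0.00227279, -0.00073616,
        0.00099505]), 'tau': array([ 3.51883209e-04, -4.43305564e+01, -1.78586805e+01, -1.52745042e-04,
        3.89745052e-03,  1.19800652e-05]), 'tcp_pos': array([ 0.27380496, -0.56105969,  0.20643234]), 'tool_rot': array([ 9.74372385e-01,  2.24938880e-01, -4.88038297e-05, -9.76699547e-04]), 'force': array([ 0.56895888, -0.25165548,  0.35133625]), 'ft_torque': array([ 0.0198869 ,  0.03528257, -0.00028675]), 'gripper_force': 0.0, 'finger_gap': 0.9981553385674963} 0.0187
```

View pics/scene0.png

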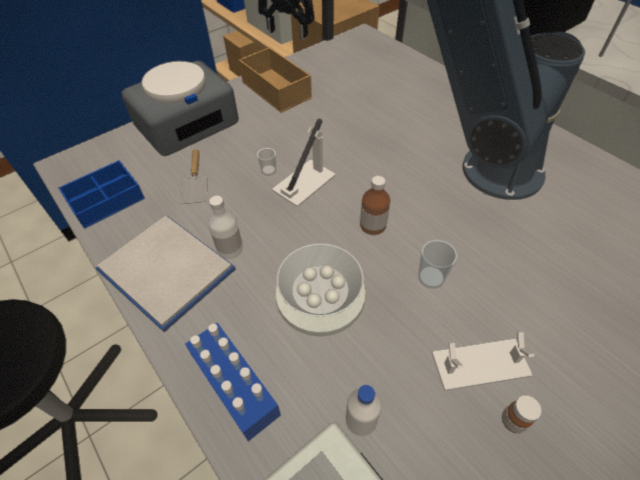

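View pics/top0.png

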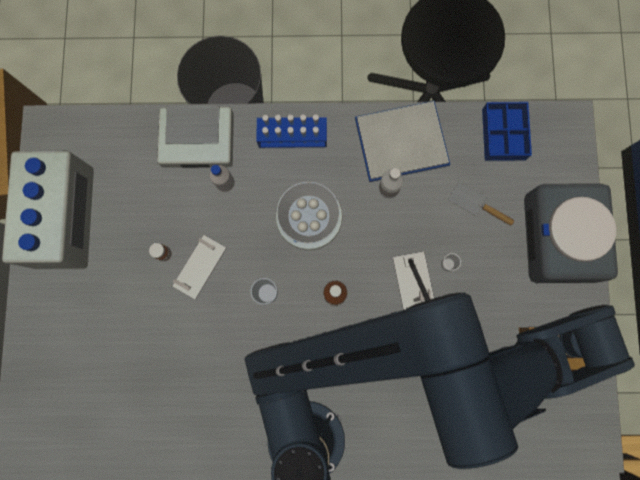

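The scene view shows the rod in its rest (tip about 291,190, upper end 320,122), the pan around (320,288) and the cradle around (482,362). In the top view the pan is at (309,214), the cradle at (199,267) and the rest at (413,280), with its saddle side near the arm. I'll zoom in on the rest and cradle in both views.

```bash
cat > h.py <<'E'
import numpy as np, cv2
from station import manip, viewer
from scipy.spatial.transform import Rotation as R
C={n:viewer.calibration(n) for n in("scene","top")}
def ray(n,u,v):
    c=C[n]; f=240/np.tan(np.radians(c["fov_y"])/2)
    d=c["T"][:3,:3]@np.array([(u-c["cx"])/f,-(v-c["cy"])/f,-1]); return c["T"][:3,3],d/np.linalg.norm(d)
def onz(n,u,v,z):
    o,d=ray(n,u,v); return o+d*(z-o[2])/d[2]
def tri(a,b):
    o,d=ray("scene",*a); p,e=ray("top",*b)
    s=np.linalg.lstsq(np.stack([d,-e],1),p-o,rcond=None)[0]
    return (o+s[0]*d+p+s[1]*e)/2, np.linalg.norm(o+s[0]*d-p-s[1]*e)
def proj(n,P):
    c=C[n]; f=240/np.tan(np.radians(c["fov_y"])/2)
    q=c["T"][:3,:3].T@(np.array(P)-c["T"][:3,3]); return c["cx"]+f*q[0]/-q[2], c["cy"]-f*q[1]/-q[2]
E
python3 - <<'E'
import cv2,numpy as np
s=cv2.imread("pics/scene0.png");t=cv2.imread("pics/top0.png")
def c(i,x,y,w,h,k): return cv2.resize(i[y:y+h,x:x+w],None,fx=k,fy=k,interpolation=cv2.INTER_CUBIC)
a=np.vstack([np.hstack([c(s,250,110,100,100,4),c(t,380,240,80,60,5)[:,:400].repeat(1,0) if 0 else cv2.copyMakeBorder(c(t,380,240,80,80,5),0,0,0,0,0)]),
 np.hstack([c(s,425,325,133,66,3)[:198,:399],np.zeros((198,1,3),np.uint8),c(t,160,225,80,80,5)[20:218]])])
cv2.imwrite("pics/crop.png",a);print(a.shape)
E
```

```text
(598, 800, 3)
```

View pics/crop.png

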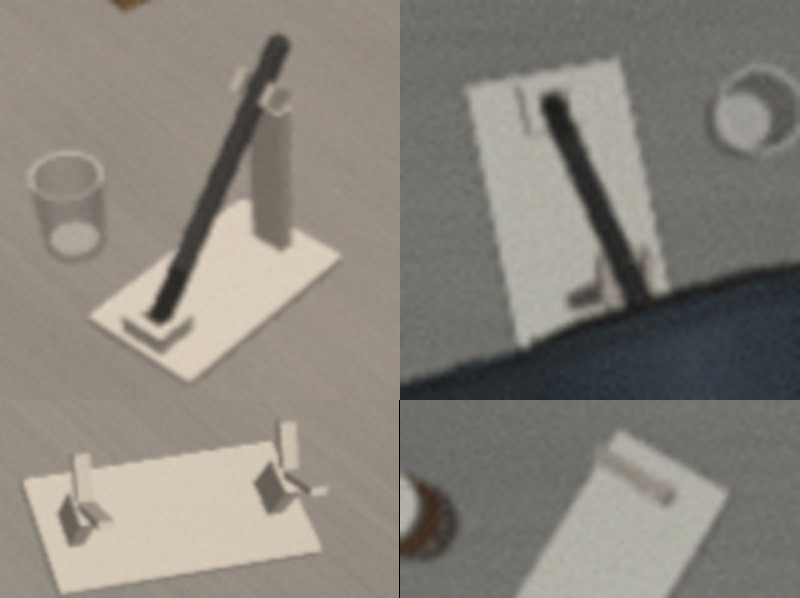

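The crop shows the feet of the rest and the cradle clearly. I'll cast their corners onto z=8 mm and check them against the known sizes, and triangulate the rod ends and the beads.

```bash
python3 - <<'E'
from h import *
np.set_printoptions(precision=4,suppress=True)
s=cv2.imread("pics/scene0.png");t=cv2.imread("pics/top0.png")
f=lambda x,y:(x/4+250,y/4+110)
for nm,cs in {"rest":[f(88,317),f(190,382),f(341,258),f(245,200)],"cradle":[(x/3+425,(y-400)/3+325) for x,y in[(22,480),(62,594),(322,550),(272,441)]]}.items():
    P=np.array([onz("scene",*c,.008) for c in cs]); print(nm,P[:,:2].tolist(),"sides",np.linalg.norm(P-np.roll(P,-1,0),axis=1),"ctr",P.mean(0))
# white feet in top view
hsv=cv2.cvtColor(cv2.GaussianBlur(t,(3,3),0),cv2.COLOR_BGR2HSV)
m=((hsv[...,2]>140)&(hsv[...,1]<60)).astype(np.uint8)
k,l,st,ce=cv2.connectedComponentsWithStats(m)
for i in range(1,k):
    x,y,w,h,a=st[i]
    if a>150 and 130<ce[i][0]<520 and 150<ce[i][1]<320:
        ys,xs=np.where(l==i); P=np.array([onz("top",u,v,.008)[:2] for u,v in zip(xs,ys)],np.float32)
        r=cv2.minAreaRect(P); print("top",st[i],ce[i],r)
print("rod up", tri(f(279,42),(380+238/5,240+285/5)))
print("rod tip on z", onz("scene",*f(158,312),.018), onz("top",380+(555-400)/5,240+103/5,.018))
# beads
for n,im,(x0,y0,x1,y1) in(("scene",s,(270,240,370,335)),("top",t,(275,180,345,250))):
    g=cv2.resize(cv2.cvtColor(im[y0:y1,x0:x1],cv2.COLOR_BGR2GRAY),None,fx=6,fy=6,interpolation=cv2.INTER_CUBIC)
    rr=(28,46) if n=="scene" else (20,36)
    cc=cv2.HoughCircles(cv2.GaussianBlur(g,(7,7),0),cv2.HOUGH_GRADIENT,1,40,param1=80,param2=14,minRadius=rr[0],maxRadius=rr[1])
    B=np.array([onz(n,x/6+x0,y/6+y0,.042)[:2] for x,y,r in cc[0][:8]]);print(n,B.tolist(),cc[0][:8,2],"fit",cv2.fitEllipse(B[:6].astype(np.float32)) if len(B)>5 else 0)
E
```

```text
rest [[0.5127154985138676, -0.32964873360138086], [0.4965686831099953, -0.2423175591549716], [0.35263870244006756, -0.2674649367474416], [0.3659016638925098, -0.3529943390984171]] sides [0.0888 0.1461 0.0866 0.1487] ctr [ 0.432  -0.2981  0.008 ]
cradle [[0.5280059642438206, 0.2304297431746622], [0.5645404331488499, 0.295660172612186], [0.4194817866818608, 0.3784370596444842], [0.38180069011301687, 0.31486879997842454]] sides [0.0748 0.167  0.0739 0.1688] ctr [0.4735 0.3048 0.008 ]
top [289 196  40  39 873] [308.5178 214.7308] ((0.6188844442367554, -0.010103762149810791), (0.11193029582500458, 0.11110851168632507), 89.62781524658203)
top [277 206  65  43 391] [313.6419 235.8977] ((0.5749416351318359, -0.019439302384853363), (0.10127612948417664, 0.18616347014904022), 12.601107597351074)
top [ 173  235   52   64 1545] [198.7456 266.3786] ((0.4727499485015869, 0.30055516958236694), (0.07484307140111923, 0.16905935108661652), 60.092857360839844)
top [149 243  14  14 158] [155.5    249.6266] ((0.5213869214057922, 0.425287127494812), (0.037944208830595016, 0.0370655320584774), 2.3730032444000244)
top [ 393  252   40   57 1201] [411.0649 276.8543] ((0.43199875950813293, -0.3048696517944336), (0.1471039056777954, 0.08895868062973022), 9.873516082763672)
top [260 285  16  16 207] [267.2512 292.6667] ((0.397632360458374, 0.10498201847076416), (0.04236961901187897, 0.04198547452688217), 89.69041442871094)
rod up (array([ 0.371 , -0.3129,  0.1626]), np.float64(0.00859608143436433))
rod tip on z [ 0.4809 -0.2959  0.018 ] [ 0.484  -0.2982  0.018 ]Traceback (most recent call last):
  File "<stdin>", line 23, in <module>
TypeError: 'NoneType' object is not subscriptable
```

Foot sizes and positions agree across the views to within about 5 mm. Next I'll check the predicted rod axis and the pan in both views.

```bash
python3 - <<'E'
from h import *
np.set_printoptions(precision=4,suppress=True)
s=cv2.imread("pics/scene0.png");t=cv2.imread("pics/top0.png")
# dark rod pixels: centre line per row, both views
for n,im,(x0,y0,x1,y1) in(("scene",s,(285,118,326,192)),("top",t,(405,255,432,296))):
    g=cv2.cvtColor(im,cv2.COLOR_BGR2GRAY); m=np.zeros_like(g);m[y0:y1,x0:x1]=(g[y0:y1,x0:x1]<80)
    k,l,st,ce=cv2.connectedComponentsWithStats(m); i=1+st[1:,4].argmax(); ys,xs=np.where(l==i)
    print(n,st[i],[(y,xs[ys==y].mean().round(1)) for y in range(ys.min(),ys.max(),8)])
for c,yaw in(((.432,-.2981),9.2),((.432,-.3049),9.87),((.432,-.3015),9.5)):
    a=np.radians(yaw);h=np.array([np.cos(a),np.sin(a),0]);M=np.array([*c,0])-.005*h+[0,0,.086]
    d=h*np.cos(np.radians(50))-[0,0,np.sin(np.radians(50))]
    for n in C: print(c,n,[np.round(proj(n,M+k*d),1) for k in(-.1,-.065,0,.05,.1)])
# pan: bright beads centroid + floor
for n,im,(x0,y0,x1,y1) in(("scene",s,(290,255,352,312)),("top",t,(285,190,335,240))):
    g=cv2.cvtColor(im,cv2.COLOR_BGR2GRAY)[y0:y1,x0:x1]; g=cv2.resize(g,None,fx=4,fy=4,interpolation=cv2.INTER_CUBIC)
    thr=np.percentile(g,78); m=(g>thr).astype(np.uint8); m=cv2.erode(m,np.ones((7,7)))
    k,l,st,ce=cv2.connectedComponentsWithStats(m)
    B=[(onz(n,c[0]/4+x0,c[1]/4+y0,.047 if n=="scene" else .05)[:2]) for c,q in zip(ce[1:],st[1:]) if q[4]>40]
    print(n,thr,np.array(B),np.mean(B,0),[q[4] for q in st[1:]])
E
```

```text
scene [288 119  34  71 334] [(119, np.float64(318.5)), (127, np.float64(316.5)), (135, np.float64(312.0)), (143, np.float64(309.5)), (151, np.float64(306.0)), (159, np.float64(302.5)), (167, np.float64(299.0)), (175, np.float64(295.5)), (183, np.float64(292.0))]
top [409 259  20  37 175] [(259, np.float64(410.0)), (267, np.float64(413.0)), (275, np.float64(416.5)), (283, np.float64(420.0)), (291, np.float64(423.0))]
(0.432, -0.2981) scene [array([321.4, 119.7]), array([315.3, 133.3]), array([304.4, 157.8]), array([296.3, 176. ]), array([288.4, 193.7])]
(0.432, -0.2981) top [array([425. , 301.2]), array([421.6, 293. ]), array([415.5, 278.7]), array([411.2, 268.4]), array([407.1, 258.7])]
(0.432, -0.3049) scene [array([319.3, 118.2]), array([313.4, 131.8]), array([302.7, 156.3]), array([294.7, 174.6]), array([287. , 192.4])]
(0.432, -0.3049) top [array([428.1, 301.1]), array([424.4, 293. ]), array([418.1, 278.7]), array([413.6, 268.4]), array([409.3, 258.7])]
(0.432, -0.3015) scene [array([320.4, 118.9]), array([314.4, 132.5]), array([303.5, 157. ]), array([295.5, 175.3]), array([287.7
[... 440 characters left out ...]
p.int32(181), np.int32(2), np.int32(555), np.int32(564), np.int32(1220), np.int32(583), np.int32(7), np.int32(308), np.int32(159), np.int32(3)]
top 149.0 [[ 0.6584 -0.0103]
 [ 0.6448  0.009 ]
 [ 0.6439 -0.0243]
 [ 0.6407 -0.0503]
 [ 0.6258 -0.0081]
 [ 0.6038 -0.0067]
 [ 0.6116 -0.0469]
 [ 0.6101  0.0248]
 [ 0.581  -0.0275]
 [ 0.5782  0.0059]
 [ 0.5491 -0.0735]
 [ 0.545   0.0465]] [ 0.6077 -0.0134] [np.int32(80), np.int32(209), np.int32(196), np.int32(118), np.int32(4), np.int32(14), np.int32(31), np.int32(47), np.int32(665), np.int32(4), np.int32(216), np.int32(207), np.int32(6), np.int32(9), np.int32(202), np.int32(17), np.int32(208), np.int32(12), np.int32(392), np.int32(9), np.int32(114)]
```

```bash
cat >> h.py <<'E'
np.set_printoptions(precision=4,suppress=True)
th=np.radians
def tool(yaw,tilt):  # x-axis heading yaw; tilt>0: fingers lean towards -x heading
    return R.from_euler("z",yaw,degrees=True)*R.from_euler("x",180,degrees=True)*R.from_euler("y",-tilt,degrees=True)
def plan(Rt,p,pinch=True):
    s=manip.sense(); Rc=R.from_quat(s["tool_rot"]); p=np.array(p,float)
    if pinch: p=p+manip.pinch_z*Rt.as_matrix()[:,2]
    rv=(Rc.inv()*Rt).as_rotvec()
    print("tcp goal",p,"rotvec",rv,"rows",np.degrees(np.linalg.norm(rv))/7.16)
    for n,r in(("slide before turn",Rc),("slide after turn",Rt)): print(n,"cm",r.inv().apply(p-s["tcp_pos"])*100)
    return p
E
python3 - <<'E'
from h import *
Rt=tool(9.5,20);print(Rt.as_matrix())
a=th(9.5);d=np.array([np.cos(a)*.643,np.sin(a)*.643,-.766]);M=np.array([.4271,-.3028,.086]);G=M-.012*d
print("rod in tool",Rt.inv().apply(d),G)
z=Rt.as_matrix()[:,2]
plan(Rt,G-.09*z); plan(Rt,G)
E
```

```text
[[ 0.9268  0.165  -0.3373]
 [ 0.1551 -0.9863 -0.0564]
 [-0.342   0.     -0.9397]]
rod in tool [ 0.8662 -0.      0.4999] [ 0.4195 -0.3041  0.0952]
tcp goal [ 0.4435 -0.3     0.1622] rotvec [ 0.0483 -0.3467  0.2854] rows 3.6140287546538628
slide before turn cm [ 26.6959 -16.0109   4.4641]
slide after turn cm [ 21.2925 -22.9417  -3.0419]
tcp goal [ 0.4132 -0.3051  0.0776] rotvec [ 0.0483 -0.3467  0.2854] rows 3.6140287546538628
slide before turn cm [ 23.7415 -16.8688  12.9219]
slide after turn cm [ 21.2925 -22.9417   5.9581]
```

```bash
python3 -m creep '[{"slide":[0,0,0],"angular":[0.012,-0.087,0.071],"claw":0},{"slide":[0,0,0],"angular":[0.012,-0.087,0.071],"claw":0},{"slide":[0,0,0],"angular":[0.012,-0.087,0.071],"claw":0},{"slide":[0,0,0],"angular":[0.012,-0.087,0.071],"claw":0},{"slide":[1.5,-1.6,-0.4],"angular":[0,0,0],"claw":0},{"slide":[1.5,-1.6,-0.4],"angular":[0,0,0],"claw":0},{"slide":[1.5,-1.6,-0.4],"angular":[0,0,0],"claw":0},{"slide":[1.5,-1.6,-0.4],"angular":[0,0,0],"claw":0},{"slide":[1.5,-1.6,-0.4],"angular":[0,0,0],"claw":0},{"slide":[1.5,-1.6,-0.4],"angular":[0,0,0],"claw":0}]' 80
python3 -m creep '[{"slide":[1.5,-1.7,-0.2],"angular":[0,0,0],"claw":0},{"slide":[1.5,-1.7,-0.2],"angular":[0,0,0],"claw":0},{"slide":[1.5,-1.7,-0.2],"angular":[0,0,0],"claw":0},{"slide":[1.5,-1.7,-0.2],"angular":[0,0,0],"claw":0},{"slide":[1.5,-1.7,-0.2],"angular":[0,0,0],"claw":0},{"slide":[1.5,-1.7,-0.2],"angular":[0,0,0],"claw":0},{"slide":[1.5,-1.6,0],"angular":[0,0,0],"claw":0},{"slide":[1.0,-1.0,0],"angular":[0,0,0],"claw":0},{"slide":[0,0,0],"angular":[0,0,0],"claw":0},{"slide":[0,0,0],"angular":[0,0,0],"claw":0}]'
python3 - <<'E'
from h import *
Rt=tool(9.5,20);plan(Rt,[.4195,-.3041,.0952]);s=manip.sense();print(s["q"],s["finger_gap"])
a=viewer.snapshot("scene");b=viewer.snapshot("top")
cv2.imwrite("pics/p1.png",np.hstack([cv2.resize(a[60:240,230:390],None,fx=2.5,fy=2.5),cv2.resize(b[200:380,340:500],None,fx=2.5,fy=2.5)]))
E
```

```text
t: 0.93
tcp_pos: [0.3499, -0.4503, 0.1982]
tool_rot: [0.981, 0.082, -0.174, 0.015]
force: [0.8, -0.0, -0.2]
finger_gap: 0.5
gripper_force: 0.0
t: 1.77
tcp_pos: [0.4387, -0.3067, 0.17]
tool_rot: [0.981, 0.083, -0.174, 0.016]
force: [0.2, -0.7, 0.0]
finger_gap: 0.498
gripper_force: 0.0
tcp goal [ 0.4132 -0.3052  0.0776] rotvec [0.003  0.0021 0.0022] rows 0.03428945242798954
slide before turn cm [ 0.8383 -0.6015  9.5316]
slide after turn cm [ 0.8167 -0.5749  9.5351]
[-0.6642  0.585   1.5046 -0.2686  1.3018  0.8425] 0.4980276453555255
```

View pics/p1.png

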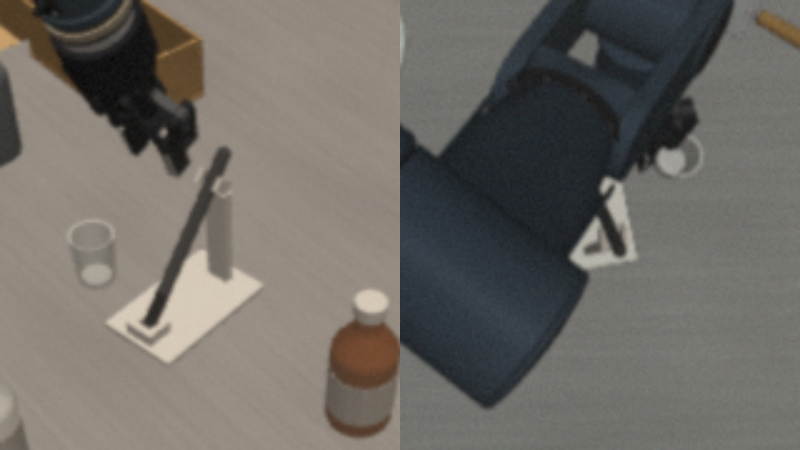

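The scene view shows the fingers near (304,128), left of the rod, and the top view shows them near (448,256). I'll check that against where the TCP should project.

```bash
python3 - <<'E'
from h import *
p=manip.sense()["tcp_pos"];print(p,proj("scene",p),proj("top",p), tri((304,128),(446,256)))
a=viewer.snapshot("scene");b=viewer.snapshot("top")
for i,n,(u,v) in((a,"scene",proj("scene",p)),(b,"top",proj("top",p))): cv2.circle(i,(int(u),int(v)),2,(0,0,255),-1)
cv2.imwrite("pics/p2.png",np.hstack([cv2.resize(a[60:240,230:390],None,fx=2.5,fy=2.5),cv2.resize(b[200:380,340:500],None,fx=2.5,fy=2.5)]))
print(manip.sense()["tcp_pos"])
E
```

```text
[ 0.4385 -0.3078  0.1704] (np.float64(296.6120023915746), np.float64(129.88240760650513)) (np.float64(424.02172051542607), np.float64(271.20079839235035)) (array([ 0.4472, -0.3324,  0.1786]), np.float64(0.08116687072402277))
[ 0.4383 -0.308   0.1706]
```

View pics/p2.png

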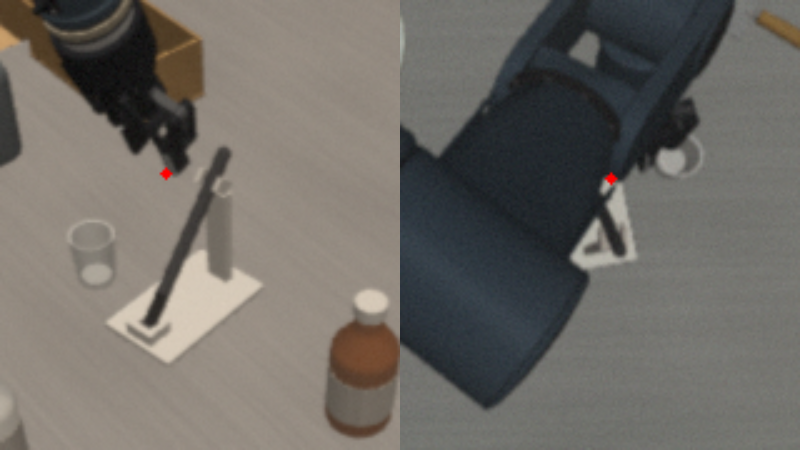

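The red TCP mark lies between the fingertips, so the calibration holds. Now I'll descend onto the rod and close.

```bash
python3 -m creep '[{"slide":[0.8,-0.6,0],"angular":[0.003,0.002,0.002],"claw":0},{"slide":[0,0,1.2],"angular":[0,0,0],"claw":0},{"slide":[0,0,1.2],"angular":[0,0,0],"claw":0},{"slide":[0,0,1.2],"angular":[0,0,0],"claw":0},{"slide":[0,0,1.2],"angular":[0,0,0],"claw":0},{"slide":[0,0,1.2],"angular":[0,0,0],"claw":0},{"slide":[0,0,1.2],"angular":[0,0,0],"claw":0},{"slide":[0,0,1.2],"angular":[0,0,0],"claw":0},{"slide":[0,0,1.2],"angular":[0,0,0],"claw":0},{"slide":[0,0,0],"angular":[0,0,0],"claw":0}]'
python3 - <<'E'
from h import *
plan(tool(9.5,20),[.4195,-.3041,.0952]);a=viewer.snapshot("scene");b=viewer.snapshot("top")
cv2.imwrite("pics/p3.png",cv2.resize(a[80:220,230:390],None,fx=5,fy=4.2))
E
```

```text
t: 2.8
tcp_pos: [0.4112, -0.3041, 0.0755]
tool_rot: [0.981, 0.08, -0.174, 0.012]
force: [-0.4, 0.4, 0.0]
finger_gap: 0.502
gripper_force: 0.0
tcp goal [ 0.4132 -0.3052  0.0776] rotvec [-0.0044  0.0018 -0.0018] rows 0.04080625147372319
slide before turn cm [ 0.1009  0.1332 -0.2602]
slide after turn cm [ 0.1011  0.1346 -0.2594]
```

View pics/p3.png

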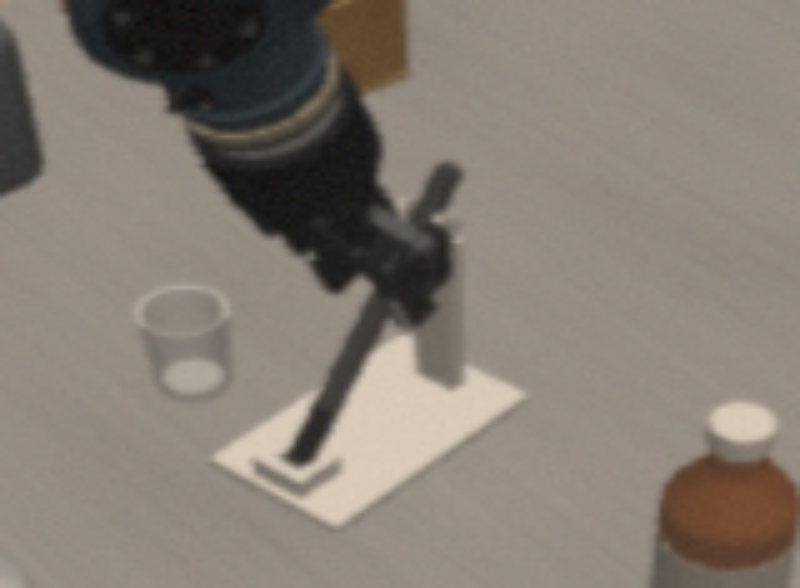

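The fingers straddle the rod just below the saddle. I'll close and lift straight up.

```bash
python3 -m creep '[{"slide":[0.1,0.1,-0.2],"angular":[0,0,0],"claw":-0.3},{"slide":[0,0,0],"angular":[0,0,0],"claw":-0.5},{"slide":[0,0,0],"angular":[0,0,0],"claw":-0.7},{"slide":[0,0,0],"angular":[0,0,0],"claw":-1},{"slide":[0,0,0],"angular":[0,0,0],"claw":-1},{"slide":[0,0,0],"angular":[0,0,0],"claw":-1},{"slide":[0,0,0],"angular":[0,0,0],"claw":-1},{"slide":[0,0,0],"angular":[0,0,0],"claw":-1}]' 80
python3 -m creep '[{"slide":[-0.17,0,-0.47],"angular":[0,0,0],"claw":-1},{"slide":[-0.34,0,-0.94],"angular":[0,0,0],"claw":-1},{"slide":[-0.34,0,-0.94],"angular":[0,0,0],"claw":-1},{"slide":[-0.5,0,-1.4],"angular":[0,0,0],"claw":-1},{"slide":[-0.5,0,-1.4],"angular":[0,0,0],"claw":-1},{"slide":[-0.5,0,-1.4],"angular":[0,0,0],"claw":-1},{"slide":[-0.68,0,-1.88],"angular":[0,0,0],"claw":-1},{"slide":[-0.68,0,-1.88],"angular":[0,0,0],"claw":-1},{"slide":[0,0,0],"angular":[0,0,0],"claw":-1},{"slide":[0,0,0],"angular":[0,0,0],"claw":-1}]'
python3 - <<'E'
from h import *
a=viewer.snapshot("scene");b=viewer.snapshot("top");cv2.imwrite("pics/s4.png",a);cv2.imwrite("pics/t4.png",b)
s=manip.sense();print(s["tcp_pos"],s["finger_gap"],s["q"],R.from_quat(s["tool_rot"]).as_matrix())
cv2.imwrite("pics/p4.png",cv2.resize(a[60:220,230:390],None,fx=3.7,fy=3.7))
E
```

```text
t: 3.57
tcp_pos: [0.4184, -0.3072, 0.0806]
tool_rot: [0.982, 0.081, -0.169, 0.017]
force: [5.5, 0.3, 6.9]
finger_gap: 0.004
gripper_force: 4.3
t: 4.4
tcp_pos: [0.4153, -0.3061, 0.1899]
tool_rot: [0.982, 0.081, -0.172, 0.015]
force: [-0.1, -0.4, -0.6]
finger_gap: 0.005
gripper_force: 0.0
[ 0.4143 -0.3052  0.1882] 0.0015720521864146645 [-0.6904  0.5347  1.5454 -0.2698  1.306   0.8193] [[ 0.9271  0.1634 -0.3373]
 [ 0.1538 -0.9866 -0.055 ]
 [-0.3418 -0.0009 -0.9398]]
```

View pics/p4.png

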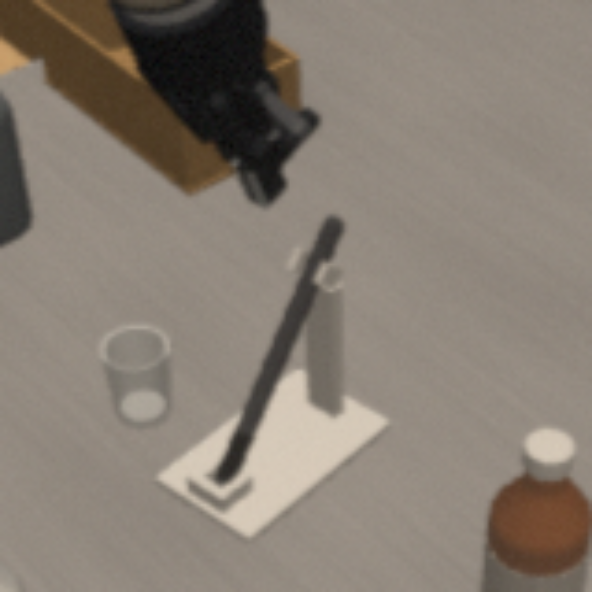

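The grasp missed: the fingers shut empty and pushed squarely against the rod. In the picture the rod is still in its rest and the shut fingertips are at about (301,115). I'll compare that with the projected TCP.

```bash
python3 - <<'E'
from h import *
s=manip.sense();p=s["tcp_pos"];z=R.from_quat(s["tool_rot"]).as_matrix()[:,2]
print("tcp",proj("scene",p),proj("top",p),"pinch",proj("scene",p-.0187*z), "30 behind",proj("scene",p-.06*z))
a=cv2.imread("pics/s4.png")
g=cv2.cvtColor(a,cv2.COLOR_BGR2GRAY);m=(g<80).astype(np.uint8);l=cv2.connectedComponents(m)[1]
i=np.bincount(l[90:112,290:306][m[90:112,290:306]>0]).argmax();ys,xs=np.where(l==i);k=(xs<320)&(ys>95)
print("lowest dark", [(y,xs[(ys==y)].min(),xs[ys==y].max()) for y in range(100,ys.max()+1,2)])
# rod line again after the push
m=np.zeros_like(g);m[117:192,285:330]=g[117:192,285:330]<80
k_,l,st,ce=cv2.connectedComponentsWithStats(m);i=1+st[1:,4].argmax();ys,xs=np.where(l==i);print(st[i],[(y,xs[ys==y].mean().round(1)) for y in range(ys.min(),ys.max(),8)])
E
```

```text
tcp (np.float64(305.2175906887307), np.float64(119.88963832178774)) (np.float64(424.48784563165697), np.float64(280.1680198041419)) pinch (np.float64(302.9771997071742), np.float64(114.7148041314189)) 30 behind (np.float64(297.7521574682401), np.float64(102.64605030820354))
lowest dark [(100, np.int64(267), np.int64(309)), (102, np.int64(269), np.int64(307)), (104, np.int64(272), np.int64(306)), (106, np.int64(274), np.int64(305)), (108, np.int64(277), np.int64(306)), (110, np.int64(279), np.int64(306)), (112, np.int64(297), np.int64(305)), (114, np.int64(299), np.int64(303))]
[289 119  33  71 336] [(119, np.float64(319.5)), (127, np.float64(317.0)), (135, np.float64(312.0)), (143, np.float64(310.5)), (151, np.float64(306.5)), (159, np.float64(303.0)), (167, np.float64(299.5)), (175, np.float64(296.5)), (183, np.float64(293.0))]
```

Two signs agree. The picture shows the shut tips about 12–15 mm behind the reported TCP, and the contact force was square on the rod. I'll go in 15 mm deeper, then check the gap on closing.

```bash
python3 -m creep '[{"slide":[1.2,0,0],"angular":[0,0,0],"claw":0.1},{"slide":[1.2,0,0],"angular":[0,0,0],"claw":0.1},{"slide":[1.3,0,0],"angular":[0,0,0],"claw":0.1},{"slide":[0,0,0],"angular":[0,0,0],"claw":0.1},{"slide":[0,0,0],"angular":[0,0,0],"claw":0.1},{"slide":[0,0,1.5],"angular":[0,0,0],"claw":0.1},{"slide":[0,0,1.5],"angular":[0,0,0],"claw":0.1},{"slide":[0,0,1.5],"angular":[0,0,0],"claw":0.1},{"slide":[0,0,1.5],"angular":[0,0,0],"claw":0.1},{"slide":[0,0,1.5],"angular":[0,0,0],"claw":0.1}]' 80
python3 -m creep '[{"slide":[0,0,1.2],"angular":[0,0,0],"claw":0.1},{"slide":[0,0,1.2],"angular":[0,0,0],"claw":0.1},{"slide":[0,0,1.0],"angular":[0,0,0],"claw":0.1},{"slide":[0,0,1.0],"angular":[0,0,0],"claw":0.1},{"slide":[0,0,0],"angular":[0,0,0],"claw":0.1},{"slide":[0,0,0],"angular":[0,0,0],"claw":-0.3},{"slide":[0,0,0],"angular":[0,0,0],"claw":-0.3},{"slide":[0,0,0],"angular":[0,0,0],"claw":-0.5}]'
python3 -m creep '[{"slide":[0,0,0],"angular":[0,0,0],"claw":-0.7},{"slide":[0,0,0],"angular":[0,0,0],"claw":-0.9},{"slide":[0,0,0],"angular":[0,0,0],"claw":-1},{"slide":[0,0,0],"angular":[0,0,0],"claw":-1}]'
```

```text
t: 5.33
tcp_pos: [0.4236, -0.3042, 0.1047]
tool_rot: [0.982, 0.081, -0.173, 0.014]
force: [0.3, -0.3, -0.4]
finger_gap: 0.55
gripper_force: 0.0
t: 6.0
tcp_pos: [0.4099, -0.307, 0.0645]
tool_rot: [0.982, 0.081, -0.172, 0.015]
force: [0.0, 0.5, 0.7]
finger_gap: 0.251
gripper_force: 0.0
t: 6.33
tcp_pos: [0.4101, -0.307, 0.0646]
tool_rot: [0.982, 0.081, -0.172, 0.015]
force: [2.5, 0.9, 3.8]
finger_gap: 0.126
gripper_force: 78.2
```

```bash
python3 -m creep '[{"slide":[0,0,0],"angular":[0,0,0],"claw":-1},{"slide":[0,0,0],"angular":[0,0,0],"claw":-1},{"slide":[0,0,0],"angular":[0,0,0],"claw":-1}]'
python3 - <<'E'
from h import *
print(manip.sense()); a=viewer.snapshot("scene");cv2.imwrite("pics/s5.png",a)
cv2.imwrite("pics/p5.png",cv2.resize(a[90:200,250:360],None,fx=5,fy=5,interpolation=cv2.INTER_CUBIC))
E
```

```text
t: 6.58
tcp_pos: [0.4101, -0.3071, 0.0646]
tool_rot: [0.982, 0.081, -0.172, 0.015]
force: [2.6, 0.5, 6.2]
finger_gap: 0.132
gripper_force: 78.4
{'t': 6.5833, 'q': array([-0.6974,  0.7063,  1.6381, -0.3034,  1.0474,  0.895 ]), 'qd': array([-0.0007, -0.0003, -0.0002, -0.0009,  0.0021, -0.0014]), 'tau': array([ -1.102 , -41.2136,  -8.7043,  -0.8339,   1.0196,  -0.0658]), 'tcp_pos': array([ 0.4101, -0.3071,  0.0646]), 'tool_rot': array([ 0.9817,  0.0807, -0.1717,  0.015 ]), 'force': array([2.5865, 0.5145, 6.1896]), 'ft_torque': array([ 0.035 , -0.2591, -0.1207]), 'gripper_force': 78.43063116073608, 'finger_gap': 0.13224751097512163}
```

View pics/p5.png

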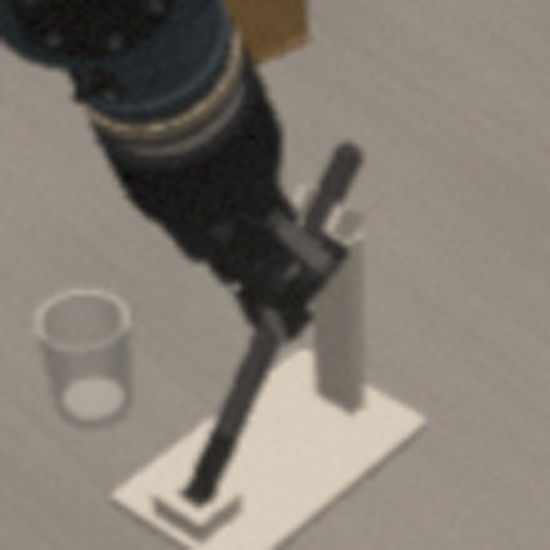

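The rod is held, but the reading of 11 mm suggests it sits near the pad tips. I'll open slightly, go 7 mm deeper and close again.

```bash
python3 -m creep '[{"slide":[0,0,0],"angular":[0,0,0],"claw":-0.4},{"slide":[0,0,0],"angular":[0,0,0],"claw":-0.4},{"slide":[0,0,0.35],"angular":[0,0,0],"claw":-0.4},{"slide":[0,0,0.35],"angular":[0,0,0],"claw":-0.4},{"slide":[0,0,0],"angular":[0,0,0],"claw":-0.6},{"slide":[0,0,0],"angular":[0,0,0],"claw":-0.8},{"slide":[0,0,0],"angular":[0,0,0],"claw":-1},{"slide":[0,0,0],"angular":[0,0,0],"claw":-1},{"slide":[0,0,0],"angular":[0,0,0],"claw":-1},{"slide":[0,0,0],"angular":[0,0,0],"claw":-1}]' 80
```

```text
t: 7.47
tcp_pos: [0.4069, -0.307, 0.0574]
tool_rot: [0.982, 0.081, -0.173, 0.014]
force: [0.3, -0.5, -0.9]
finger_gap: 0.133
gripper_force: 77.9
```

The contact force is gone and the gap is stable, so the grip is good. Lifting straight up.

```bash
python3 -m creep '[{"slide":[-0.17,0,-0.47],"angular":[0,0,0],"claw":-1},{"slide":[-0.34,0,-0.94],"angular":[0,0,0],"claw":-1},{"slide":[-0.5,0,-1.4],"angular":[0,0,0],"claw":-1},{"slide":[-0.5,0,-1.4],"angular":[0,0,0],"claw":-1},{"slide":[-0.68,0,-1.88],"angular":[0,0,0],"claw":-1},{"slide":[-0.68,0,-1.88],"angular":[0,0,0],"claw":-1},{"slide":[-0.68,0,-1.88],"angular":[0,0,0],"claw":-1},{"slide":[-0.68,0,-1.88],"angular":[0,0,0],"claw":-1},{"slide":[-0.68,0,-1.88],"angular":[0,0,0],"claw":-1},{"slide":[0,0,0],"angular":[0,0,0],"claw":-1}]'
python3 -m creep '[{"slide":[-0.5,0,-1.4],"angular":[0,0,0],"claw":-1},{"slide":[-0.5,0,-1.4],"angular":[0,0,0],"claw":-1},{"slide":[0,0,0],"angular":[0,0,0],"claw":-1},{"slide":[0,0,0],"angular":[0,0,0],"claw":-1}]'
cat >> h.py <<'E'
ROD=np.array([.0096,-.0006,-.0339]); DIR=np.array([.866,0,.5])
def rodpts(k=(.1,0,-.1)):
    s=manip.sense();r=R.from_quat(s["tool_rot"]);return [s["tcp_pos"]+r.apply(ROD+q*DIR) for q in k]
E
python3 - <<'E'
from h import *
a=viewer.snapshot("scene");b=viewer.snapshot("top");cv2.imwrite("pics/s6.png",a);cv2.imwrite("pics/t6.png",b)
P=rodpts();print(P,[proj("scene",p) for p in P],[proj("top",p) for p in P],manip.sense()["q"],manip.sense()["finger_gap"])
for i,n in((a,"scene"),(b,"top")):
  for p in P: u,v=proj(n,p);cv2.circle(i,(int(round(u)),int(round(v))),1,(0,0,255),-1)
cv2.imwrite("pics/p6.png",np.hstack([cv2.resize(a[40:200,230:390],None,fx=2.5,fy=2.5,interpolation=cv2.INTER_CUBIC),cv2.resize(b[200:360,340:500],None,fx=2.5,fy=2.5,interpolation=cv2.INTER_CUBIC)]))
E
```

```text
t: 8.3
tcp_pos: [0.409, -0.3087, 0.2067]
tool_rot: [0.982, 0.08, -0.17, 0.018]
force: [0.3, -0.4, -1.1]
finger_gap: 0.136
gripper_force: 78.0
t: 8.63
tcp_pos: [0.4074, -0.3069, 0.2319]
tool_rot: [0.982, 0.081, -0.172, 0.015]
force: [0.3, 0.5, -0.9]
finger_gap: 0.137
gripper_force: 78.0
[array([ 0.4904, -0.2918,  0.1828]), array([ 0.427 , -0.3025,  0.2594]), array([ 0.3636, -0.3131,  0.336 ])] [(np.float64(282.0609640857832), np.float64(138.18697912044186)), (np.float64(300.0231721430312), np.float64(95.24333065565833)), (np.float64(319.20108203467623), np.float64(49.3932092200711))] [(np.float64(417.8051860668885), np.float64(250.1671677976955)), (np.float64(428.2150641187361), np.float64(272.2147114767535)), (np.float64(440.0890232160477), np.float64(297.3630975133084))] [-0.7003  0.4761  1.5172 -0.2669  1.3879  0.7865] 0.13866183928567583
```

View pics/p6.png

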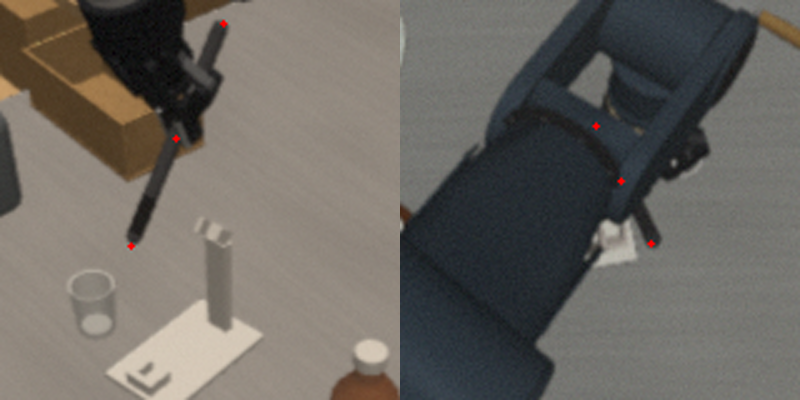

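The predicted rod ends (red) fall on the rod's ends in both views, so my rod-in-hand model is good. Next is the stirring pose over the pan.

```bash
cat >> h.py <<'E'
def tipplan(Rt,tip,k=.1): return plan(Rt,np.array(tip)-Rt.apply(ROD+k*DIR),pinch=False)
E
python3 - <<'E'
from h import *
print([ (n,onz("top",u,v,z)) for n,u,v,z in(("reag",335,292,.15),("saline",393,175,.165),("stain",217,171,.14),("beaker",264,290,.09),("jar",156,250,.075))])
for yaw in(60,90): tipplan(tool(yaw,40),[.612,-.0085,.17])
print(tool(90,40).as_matrix())
E
```

```text
[('reag', array([ 0.3887, -0.0832,  0.15  ])), ('saline', array([ 0.6908, -0.2364,  0.165 ])), ('stain', array([0.7123, 0.2281, 0.14  ])), ('beaker', array([0.399, 0.105, 0.09 ])), ('jar', array([0.5104, 0.4024, 0.075 ]))]
tcp goal [ 0.5808 -0.0637  0.2442] rotvec [-0.4448 -0.3267 -0.7677] rows 7.56581946228027
slide before turn cm [ 19.4262 -21.1015  -8.459 ]
slide after turn cm [ 21.914    2.944  -20.1325]
tcp goal [ 0.6126 -0.0718  0.2442] rotvec [-0.7074 -0.2904 -1.2229] rows 11.54145295569341
slide before turn cm [ 22.2434 -19.7747  -9.4864]
slide after turn cm [ 17.1083  20.5888 -16.1   ]
[[ 0.      1.     -0.    ]
 [ 0.766  -0.     -0.6428]
 [-0.6428  0.     -0.766 ]]
```

```bash
python3 -m creep '[{"slide":[1.6,-1.4,-0.9],"angular":[0,0,0],"claw":-1},{"slide":[2.2,-2,-1],"angular":[0,0,0],"claw":-1},{"slide":[2.2,-2,-1],"angular":[0,0,0],"claw":-1},{"slide":[2.2,-2,-1],"angular":[0,0,0],"claw":-1},{"slide":[2.2,-2,-1],"angular":[0,0,0],"claw":-1},{"slide":[2.2,-2,-1],"angular":[0,0,0],"claw":-1},{"slide":[2.2,-2,-1],"angular":[0,0,0],"claw":-1},{"slide":[2.2,-2,-1],"angular":[0,0,0],"claw":-1},{"slide":[2.2,-2,-1],"angular":[0,0,0],"claw":-1},{"slide":[2,-1.8,-0.6],"angular":[0,0,0],"claw":-1}]'
python3 -m creep '[{"slide":[1,-0.6,0],"angular":[0,0,0],"claw":-1},{"slide":[0,0,0],"angular":[-0.059,-0.024,-0.102],"claw":-1},{"slide":[0,0,0],"angular":[-0.059,-0.024,-0.102],"claw":-1},{"slide":[0,0,0],"angular":[-0.059,-0.024,-0.102],"claw":-1},{"slide":[0,0,0],"angular":[-0.059,-0.024,-0.102],"claw":-1},{"slide":[0,0,0],"angular":[-0.059,-0.024,-0.102],"claw":-1},{"slide":[0,0,0],"angular":[-0.059,-0.024,-0.102],"claw":-1},{"slide":[0,0,0],"angular":[-0.059,-0.024,-0.102],"claw":-1},{"slide":[0,0,0],"angular":[-0.059,-0.024,-0.102],"claw":-1},{"slide":[0,0,0],"angular":[-0.059,-0.024,-0.102],"claw":-1}]'
python3 -m creep '[{"slide":[0,0,0],"angular":[-0.059,-0.024,-0.102],"claw":-1},{"slide":[0,0,0],"angular":[-0.059,-0.024,-0.102],"claw":-1},{"slide":[0,0,0],"angular":[-0.059,-0.024,-0.102],"claw":-1},{"slide":[0,0,0],"angular":[0,0,0],"claw":-1},{"slide":[0,0,0],"angular":[0,0,0],"claw":-1}]'
python3 - <<'E'
from h import *
tipplan(tool(90,40),[.612,-.0085,.17])
a=viewer.snapshot("scene");b=viewer.snapshot("top");cv2.imwrite("pics/s7.png",a);cv2.imwrite("pics/t7.png",b)
P=rodpts();s=manip.sense();print(P,[proj("scene",p) for p in P],[proj("top",p) for p in P],s["q"],s["finger_gap"])
# dark elongated tip in scene near prediction
g=cv2.cvtColor(a,cv2.COLOR_BGR2GRAY);u,v=map(int,proj("scene",P[0]))
for y in range(v-24,v+8,2):
    xs=np.where(g[y,u-25:u+26]<85)[0]+u-25; print(y,len(xs),xs.mean() if len(xs) else 0,end="; ")
g=cv2.cvtColor(b,cv2.COLOR_BGR2GRAY);u,v=map(int,proj("top",P[0]));print("\ntop",u,v);print(g[v-8:v+8:2,u-16:u+17:2])
E
```

```text
t: 9.57
tcp_pos: [0.6053, -0.0779, 0.2476]
tool_rot: [0.981, 0.081, -0.173, 0.014]
force: [1.1, 0.2, -1.3]
finger_gap: 0.138
gripper_force: 78.1
t: 10.4
tcp_pos: [0.6121, -0.0724, 0.2436]
tool_rot: [0.783, 0.543, -0.236, 0.193]
force: [-0.7, -0.0, -0.4]
finger_gap: 0.131
gripper_force: 77.9
t: 10.82
tcp_pos: [0.6114, -0.0722, 0.2442]
tool_rot: [0.665, 0.664, -0.242, 0.242]
force: [-0.2, -0.8, -1.3]
finger_gap: 0.136
gripper_force: 78.1
tcp goal [ 0.6126 -0.0718  0.2442] rotvec [-0.0004 -0.0007 -0.0006] rows 0.008446299689241894
slide before turn cm [ 0.0266  0.1181 -0.0221]
slide after turn cm [ 0.0265  0.1181 -0.0221]
[array([ 0.613 , -0.0093,  0.171 ]), array([ 0.6126, -0.0436,  0.2649]), array([ 0.6123, -0.0778,  0.3589])] [(np.float64(318.6666457545141), np.float64(246.38418539050613)), (np.float64(305.2853585266246), np.float64(200.3204118325323)), (np.float64(289.6989272037061), np.float64(146.66564523134747))] [(np.float64(305.67797321355624), np.float64(204.3037292883185)), (np.float64(318.18573288453166), np.float64(195.68479428588267)), (np.float64(332.57740422707), np.floa
[... 169 characters left out ...]
6.0; 234 8 316.5; 236 8 317.5; 238 7 318.0; 240 8 318.5; 242 7 319.0; 244 5 319.0; 246 0 0; 248 0 0; 250 0 0; 252 0 0; 
top 305 204
[[ 25  30  27  28  28  31  33  27  30  32  32  27  36  43  47  62  47]
 [ 22  29  28  28  34  35  32  35  31  32  34  30  30  36  39  70  78]
 [ 25  20  32  28  33  34  29  43  47  30  30  34  31  31  41  35  41]
 [ 19  31  33  33  32  28  59 139 120  32  35  33  34  34  42  31  39]
 [ 54  30  33  30  32  88 157 161  74  32  30  35  34  43  98 120 136]
 [105  96  64  41  35  87 119 104  35  30  34  32  32  33 109 158 159]
 [118 160 132  55  44  42  52  50  26  29  38  32  53 102 149 155 152]
 [146 157 141  73  53  46  41  38  36  39  37  90 138 163 157 136 141]]
```

The rod end in the scene view, (319,245), matches the prediction to about 1 px. Now I'll lower into the middle of the bead ring, slowly at the end.

```bash
python3 -m creep '[{"slide":[0.25,0.1,-0.2],"angular":[0,0,0],"claw":-1},{"slide":[0.96,0,1.15],"angular":[0,0,0],"claw":-1},{"slide":[0.96,0,1.15],"angular":[0,0,0],"claw":-1},{"slide":[0.96,0,1.15],"angular":[0,0,0],"claw":-1},{"slide":[0.96,0,1.15],"angular":[0,0,0],"claw":-1},{"slide":[0.96,0,1.15],"angular":[0,0,0],"claw":-1},{"slide":[0.96,0,1.15],"angular":[0,0,0],"claw":-1},{"slide":[0.64,0,0.77],"angular":[0,0,0],"claw":-1},{"slide":[0,0,0],"angular":[0,0,0],"claw":-1},{"slide":[0,0,0],"angular":[0,0,0],"claw":-1}]'
python3 - <<'E'
from h import *
tipplan(tool(90,40),[.612,-.0055,.034]); print(rodpts())
E
```

```text
t: 11.75
tcp_pos: [0.6137, -0.0693, 0.1445]
tool_rot: [0.664, 0.665, -0.241, 0.242]
force: [-0.1, -0.0, -1.1]
finger_gap: 0.133
gripper_force: 78.1
tcp goal [ 0.6126 -0.0688  0.1082] rotvec [0.0016 0.0002 0.0007] rows 0.013811512028012254
slide before turn cm [ 2.3732 -0.11    2.75  ]
slide after turn cm [ 2.3726 -0.1074  2.7506]
[array([ 0.613 , -0.006 ,  0.0703]), array([ 0.613 , -0.0402,  0.1643]), array([ 0.613 , -0.0744,  0.2583])]
```

```bash
python3 -m creep '[{"slide":[0.5,-0.1,0.6],"angular":[0,0,0],"claw":-1},{"slide":[0.5,0,0.6],"angular":[0,0,0],"claw":-1},{"slide":[0.45,0,0.5],"angular":[0,0,0],"claw":-1},{"slide":[0.4,0,0.45],"angular":[0,0,0],"claw":-1},{"slide":[0.26,0,0.3],"angular":[0,0,0],"claw":-1},{"slide":[0.13,0,0.15],"angular":[0,0,0],"claw":-1},{"slide":[0,0,0],"angular":[0,0,0],"claw":-1}]'
python3 -m creep '[{"slide":[0.13,0,0.15],"angular":[0,0,0],"claw":-1},{"slide":[0.06,0,0.08],"angular":[0,0,0],"claw":-1},{"slide":[0,0,0],"angular":[0,0,0],"claw":-1},{"slide":[0,0,0],"angular":[0,0,0],"claw":-1}]'
python3 -c "
from h import *
print(rodpts(),manip.sense()['force'])"
```

```text
t: 12.33
tcp_pos: [0.6128, -0.0688, 0.1105]
tool_rot: [0.664, 0.665, -0.241, 0.242]
force: [1.0, -0.2, -0.6]
finger_gap: 0.133
gripper_force: 78.1
t: 12.67
tcp_pos: [0.6132, -0.0688, 0.1083]
tool_rot: [0.664, 0.665, -0.241, 0.243]
force: [-0.3, 0.2, -1.8]
finger_gap: 0.134
gripper_force: 78.1
[array([ 0.6127, -0.0055,  0.0341]), array([ 0.6125, -0.0397,  0.1281]), array([ 0.6123, -0.0739,  0.222 ])] [-0.2553  0.1569 -1.7657]
```

```bash
for i in 1 2; do python3 -m creep '[{"slide":[0.13,0,0.15],"angular":[0,0,0],"claw":-1},{"slide":[0,0,0],"angular":[0,0,0],"claw":-1},{"slide":[0,0,0],"angular":[0,0,0],"claw":-1}]' | grep -E "pos|force:"; done
```

```text
tcp_pos: [0.613, -0.0687, 0.1061]
force: [0.6, 0.2, -1.9]
gripper_force: 78.1
tcp_pos: [0.613, -0.0687, 0.104]
force: [0.0, -0.7, -0.5]
gripper_force: 78.1
```

```bash
for i in 1; do python3 -m creep '[{"slide":[0.13,0,0.15],"angular":[0,0,0],"claw":-1},{"slide":[0,0,0],"angular":[0,0,0],"claw":-1},{"slide":[0,0,0],"angular":[0,0,0],"claw":-1}]' | grep -E "pos|force:"; done
```

```text
tcp_pos: [0.613, -0.0687, 0.102]
force: [-0.2, -0.4, -1.8]
gripper_force: 78.1
```

```bash
python3 -m creep '[{"slide":[0.13,0,0.15],"angular":[0,0,0],"claw":-1},{"slide":[0,0,0],"angular":[0,0,0],"claw":-1},{"slide":[0,0,0],"angular":[0,0,0],"claw":-1}]' | grep -E "pos|force:"; python3 - <<'E'
from h import *
f=[]
for i in range(1): print(manip.sense()["force"],rodpts((.1,)))
E
```

```text
tcp_pos: [0.6133, -0.0688, 0.1005]
force: [0.8, -0.2, 0.8]
gripper_force: 78.3
[ 0.7505 -0.1879  0.8105] [array([ 0.6128, -0.0055,  0.0263])]
```

Contact force appears with the tip at an estimated z of 26–27 mm, so the model is right. I'll raise 2 mm, spiral out clockwise to 32 mm radius, then check.

```bash
python3 -m creep '[{"slide":[-0.13,0,-0.15],"angular":[0,0,0],"claw":-1},{"slide":[0,0,0],"angular":[0,0,0],"claw":-1}]' | grep -E "pos| force|^force"
python3 -m creep '[{"slide":[-0.08,0.3,0.06],"angular":[0,0,0],"claw":-1},{"slide":[-0.21,0.21,0.18],"angular":[0,0,0],"claw":-1},{"slide":[-0.31,0.05,0.26],"angular":[0,0,0],"claw":-1},{"slide":[-0.34,-0.17,0.28],"angular":[0,0,0],"claw":-1},{"slide":[-0.29,-0.4,0.25],"angular":[0,0,0],"claw":-1},{"slide":[-0.17,-0.59,0.15],"angular":[0,0,0],"claw":-1},{"slide":[0.01,-0.72,-0.01],"angular":[0,0,0],"claw":-1},{"slide":[0.24,-0.75,-0.2],"angular":[0,0,0],"claw":-1},{"slide":[0.47,-0.67,-0.4],"angular":[0,0,0],"claw":-1},{"slide":[0.68,-0.46,-0.57],"angular":[0,0,0],"claw":-1}]'
python3 -c "
from h import *
print(rodpts((.1,)),manip.sense()['force'])"
```

```text
tcp_pos: [0.6131, -0.0686, 0.1023]
force: [0.6, 0.3, -1.4]
t: 14.67
tcp_pos: [0.5843, -0.0683, 0.1032]
tool_rot: [0.665, 0.665, -0.237, 0.246]
force: [7.4, 0.4, 1.5]
finger_gap: 0.134
gripper_force: 79.0
[array([ 0.5843, -0.0049,  0.0291])] [7.3693 0.4441 1.5287]
```

```bash
python3 -m creep '[{"slide":[0.757,0.156,-0.635],"angular":[0,0,0],"claw":-1},{"slide":[0.683,0.454,-0.573],"angular":[0,0,0],"claw":-1},{"slide":[0.542,0.707,-0.455],"angular":[0,0,0],"claw":-1},{"slide":[0.348,0.891,-0.292],"angular":[0,0,0],"claw":-1},{"slide":[0.12,0.988,-0.1],"angular":[0,0,0],"claw":-1},{"slide":[-0.12,0.988,0.1],"angular":[0,0,0],"claw":-1},{"slide":[-0.348,0.891,0.292],"angular":[0,0,0],"claw":-1},{"slide":[-0.542,0.707,0.455],"angular":[0,0,0],"claw":-1},{"slide":[-0.683,0.454,0.573],"angular":[0,0,0],"claw":-1},{"slide":[-0.757,0.156,0.635],"angular":[0,0,0],"claw":-1}]'
python3 - <<'E'
from h import *
a=viewer.snapshot("scene");cv2.imwrite("pics/s8.png",a);print(rodpts((.1,)),manip.sense()["force"])
cv2.imwrite("pics/p8.png",cv2.resize(a[215:345,255:385],None,fx=4,fy=4,interpolation=cv2.INTER_CUBIC))
g=cv2.resize(cv2.cvtColor(a[235:320,275:365],cv2.COLOR_BGR2GRAY),None,fx=4,fy=4,interpolation=cv2.INTER_CUBIC)
m=cv2.erode((g>185).astype(np.uint8),np.ones((7,7)));k,l,st,ce=cv2.connectedComponentsWithStats(m)
print([(onz("scene",c[0]/4+275,c[1]/4+235,.047)[:2],q[4]) for c,q in zip(ce[1:],st[1:]) if q[4]>60])
E
```

```text
t: 15.5
tcp_pos: [0.6446, -0.0687, 0.102]
tool_rot: [0.665, 0.665, -0.241, 0.242]
force: [-3.6, 6.1, 6.5]
finger_gap: 0.133
gripper_force: 79.2
[array([ 0.644 , -0.0077,  0.0284])] [-2.2973  0.5061  2.9673]
[(array([ 0.576 , -0.0022]), np.int32(212)), (array([0.6102, 0.0138]), np.int32(8971)), (array([ 0.6443, -0.0442]), np.int32(191)), (array([ 0.6488, -0.0267]), np.int32(465)), (array([0.6497, 0.0427]), np.int32(12522)), (array([ 0.667 , -0.0224]), np.int32(194)), (array([ 0.6625, -0.0009]), np.int32(1037)), (array([0.6406, 0.0298]), np.int32(1093)), (array([0.6628, 0.0248]), np.int32(607))]
```

The rod tracks well with only a few newtons on it. Continuing the circles.

```bash
python3 -m creep '[{"slide":[-0.757,-0.156,0.635],"angular":[0,0,0],"claw":-1},{"slide":[-0.683,-0.454,0.573],"angular":[0,0,0],"claw":-1},{"slide":[-0.542,-0.707,0.455],"angular":[0,0,0],"claw":-1},{"slide":[-0.348,-0.891,0.292],"angular":[0,0,0],"claw":-1},{"slide":[-0.12,-0.988,0.1],"angular":[0,0,0],"claw":-1},{"slide":[0.12,-0.988,-0.1],"angular":[0,0,0],"claw":-1},{"slide":[0.348,-0.891,-0.292],"angular":[0,0,0],"claw":-1},{"slide":[0.542,-0.707,-0.455],"angular":[0,0,0],"claw":-1},{"slide":[0.683,-0.454,-0.573],"angular":[0,0,0],"claw":-1},{"slide":[0.757,-0.156,-0.635],"angular":[0,0,0],"claw":-1}]'
python3 -m creep '[{"slide":[0.757,0.156,-0.635],"angular":[0,0,0],"claw":-1},{"slide":[0.683,0.454,-0.573],"angular":[0,0,0],"claw":-1},{"slide":[0.542,0.707,-0.455],"angular":[0,0,0],"claw":-1},{"slide":[0.348,0.891,-0.292],"angular":[0,0,0],"claw":-1},{"slide":[0.12,0.988,-0.1],"angular":[0,0,0],"claw":-1},{"slide":[-0.12,0.988,0.1],"angular":[0,0,0],"claw":-1},{"slide":[-0.348,0.891,0.292],"angular":[0,0,0],"claw":-1},{"slide":[-0.542,0.707,0.455],"angular":[0,0,0],"claw":-1},{"slide":[-0.683,0.454,0.573],"angular":[0,0,0],"claw":-1},{"slide":[-0.757,0.156,0.635],"angular":[0,0,0],"claw":-1}]'
python3 -c "
from h import *
print(rodpts((.1,)),manip.sense()['force'])"
```

```text
t: 16.38
tcp_pos: [0.5834, -0.0685, 0.1031]
tool_rot: [0.664, 0.665, -0.239, 0.245]
force: [6.7, -4.2, 0.4]
finger_gap: 0.133
gripper_force: 80.0
t: 17.22
tcp_pos: [0.6455, -0.0689, 0.1017]
tool_rot: [0.664, 0.665, -0.24, 0.243]
force: [0.1, 0.9, 0.9]
finger_gap: 0.136
gripper_force: 78.2
[array([ 0.645 , -0.0055,  0.0276])] [0.1114 0.9154 0.888 ]
```

```bash
python3 -m creep '[{"slide":[-0.757,-0.156,0.635],"angular":[0,0,0],"claw":-1},{"slide":[-0.683,-0.454,0.573],"angular":[0,0,0],"claw":-1},{"slide":[-0.542,-0.707,0.455],"angular":[0,0,0],"claw":-1},{"slide":[-0.348,-0.891,0.292],"angular":[0,0,0],"claw":-1},{"slide":[-0.12,-0.988,0.1],"angular":[0,0,0],"claw":-1},{"slide":[0.12,-0.988,-0.1],"angular":[0,0,0],"claw":-1},{"slide":[0.348,-0.891,-0.292],"angular":[0,0,0],"claw":-1},{"slide":[0.542,-0.707,-0.455],"angular":[0,0,0],"claw":-1},{"slide":[0.683,-0.454,-0.573],"angular":[0,0,0],"claw":-1},{"slide":[0.757,-0.156,-0.635],"angular":[0,0,0],"claw":-1}]'
python3 -m creep '[{"slide":[0.757,0.156,-0.635],"angular":[0,0,0],"claw":-1},{"slide":[0.683,0.454,-0.573],"angular":[0,0,0],"claw":-1},{"slide":[0.542,0.707,-0.455],"angular":[0,0,0],"claw":-1},{"slide":[0.348,0.891,-0.292],"angular":[0,0,0],"claw":-1},{"slide":[0.12,0.988,-0.1],"angular":[0,0,0],"claw":-1},{"slide":[-0.12,0.988,0.1],"angular":[0,0,0],"claw":-1},{"slide":[-0.348,0.891,0.292],"angular":[0,0,0],"claw":-1},{"slide":[-0.542,0.707,0.455],"angular":[0,0,0],"claw":-1},{"slide":[-0.683,0.454,0.573],"angular":[0,0,0],"claw":-1},{"slide":[-0.757,0.156,0.635],"angular":[0,0,0],"claw":-1}]'
python3 -m creep '[{"slide":[-0.757,-0.156,0.635],"angular":[0,0,0],"claw":-1},{"slide":[-0.683,-0.454,0.573],"angular":[0,0,0],"claw":-1},{"slide":[-0.542,-0.707,0.455],"angular":[0,0,0],"claw":-1},{"slide":[-0.348,-0.891,0.292],"angular":[0,0,0],"claw":-1},{"slide":[-0.12,-0.988,0.1],"angular":[0,0,0],"claw":-1},{"slide":[0.12,-0.988,-0.1],"angular":[0,0,0],"claw":-1},{"slide":[0.348,-0.891,-0.292],"angular":[0,0,0],"claw":-1},{"slide":[0.542,-0.707,-0.455],"angular":[0,0,0],"claw":-1},{"slide":[0.683,-0.454,-0.573],"angular":[0,0,0],"claw":-1},{"slide":[0.757,-0.156,-0.635],"angular":[0,0,0],"claw":-1}]'
python3 -c "
from h import *
print(rodpts((.1,)),manip.sense()['force'])"
```

```text
t: 18.05
tcp_pos: [0.5802, -0.0688, 0.1026]
tool_rot: [0.664, 0.665, -0.242, 0.243]
force: [4.3, -5.5, -0.3]
finger_gap: 0.135
gripper_force: 79.2
t: 18.88
tcp_pos: [0.6437, -0.0691, 0.1014]
tool_rot: [0.664, 0.665, -0.242, 0.241]
force: [-4.9, -0.2, -1.7]
finger_gap: 0.132
gripper_force: 79.0
t: 19.72
tcp_pos: [0.5808, -0.0681, 0.1026]
tool_rot: [0.664, 0.665, -0.241, 0.243]
force: [0.2, 0.4, -1.5]
finger_gap: 0.134
gripper_force: 78.5
[array([ 0.5803, -0.0047,  0.0285])] [ 0.1878  0.4288 -1.4816]
```

Three full wide turns are done, plus the half-turn spiral. Lifting straight out.

```bash
python3 -m creep '[{"slide":[0,0,0],"angular":[0,0,0],"claw":-1},{"slide":[-0.32,0,-0.38],"angular":[0,0,0],"claw":-1},{"slide":[-0.64,0,-0.77],"angular":[0,0,0],"claw":-1},{"slide":[-0.64,0,-0.77],"angular":[0,0,0],"claw":-1},{"slide":[-0.96,0,-1.15],"angular":[0,0,0],"claw":-1},{"slide":[-0.96,0,-1.15],"angular":[0,0,0],"claw":-1},{"slide":[-0.96,0,-1.15],"angular":[0,0,0],"claw":-1},{"slide":[-1.29,0,-1.53],"angular":[0,0,0],"claw":-1},{"slide":[-1.29,0,-1.53],"angular":[0,0,0],"claw":-1},{"slide":[-1.29,0,-1.53],"angular":[0,0,0],"claw":-1}]'
python3 -m creep '[{"slide":[-1.29,0,-1.53],"angular":[0,0,0],"claw":-1},{"slide":[-1.29,0,-1.53],"angular":[0,0,0],"claw":-1},{"slide":[0,0,0],"angular":[0,0,0],"claw":-1},{"slide":[0,0,0],"angular":[0,0,0],"claw":-1}]'
python3 - <<'E'
from h import *
a=viewer.snapshot("scene");b=viewer.snapshot("top");cv2.imwrite("pics/s9.png",a);cv2.imwrite("pics/t9.png",b)
P=rodpts();print(P,[proj("scene",p) for p in P])
g=cv2.resize(cv2.cvtColor(a[235:320,275:365],cv2.COLOR_BGR2GRAY),None,fx=4,fy=4,interpolation=cv2.INTER_CUBIC)
m=cv2.erode((g>190).astype(np.uint8),np.ones((9,9)));k,l,st,ce=cv2.connectedComponentsWithStats(m)
print([(onz("scene",c[0]/4+275,c[1]/4+235,.047)[:2],q[4]) for c,q in zip(ce[1:],st[1:]) if q[4]>60])
g=cv2.cvtColor(a,cv2.COLOR_BGR2GRAY);u,v=map(int,proj("scene",P[0]))
for y in range(v-24,v+8,2):
    xs=np.where(g[y,u-25:u+26]<85)[0]+u-25; print(y,len(xs),xs.mean() if len(xs) else 0,end="; ")
# planning to cradle
c=np.array([.473,.3027]);Rt=tool(150,-30);print(Rt.apply(DIR));tipplan(Rt,[*c,.20],0);tipplan(Rt,[*c,.06],0);print(Rt.as_matrix())
E
```

```text
t: 20.55
tcp_pos: [0.5801, -0.0694, 0.2338]
tool_rot: [0.665, 0.664, -0.241, 0.242]
force: [0.4, 0.3, -1.0]
finger_gap: 0.136
gripper_force: 78.6
t: 20.88
tcp_pos: [0.5808, -0.0691, 0.2735]
tool_rot: [0.665, 0.664, -0.24, 0.243]
force: [0.5, -0.0, -2.0]
finger_gap: 0.133
gripper_force: 78.6
[array([ 0.579 , -0.0056,  0.1969]), array([ 0.579 , -0.0399,  0.2909]), array([ 0.579 , -0.0741,  0.3848])] [(np.float64(334.34183355194676), np.float64(229.42002309490505)), (np.float64(321.8351819368941), np.float64(181.54985386607407)), (np.float64(307.23387531881286), np.float64(125.66223180036111))]
[(array([ 0.5947, -0.0485]), np.int32(520)), (array([ 0.5679, -0.0244]), np.int32(540)), (array([0.6222, 0.0065]), np.int32(9871)), (array([ 0.635 , -0.0444]), np.int32(580)), (array([0.5949, 0.0234]), np.int32(621)), (array([0.6518, 0.0441]), np.int32(9789)), (array([ 0.6587, -0.0148]), np.int32(634)), (array([0.6341, 0.0264]), np.int32(656))]
205 7 328.0; 207 7 329.0; 209 8 329.5; 211 7 330.0; 213 8 330.5; 215 7 331.0; 217 8 331.5; 219 7 332.0; 221 8 332.5; 223 8 333.5; 225 8 333.5; 227 7 334.0; 229 2 334.5; 231 0 0; 233 0 0; 235 0 0; [-0.866  0.5   -0.   ]
tcp goal [0.4658 0.3075 0.1658] rotvec [-0.096   1.102  -1.1049] rows 12.51155433917016
slide before turn cm [ 35.6223 -11.3582 -16.1208]
slide after turn cm [19.5754 26.9199 23.4512]
tcp goal [0.4658 0.3075 0.0258] rotvec [-0.096   1.102  -1.1049] rows 12.51155433917016
slide before turn cm [ 44.6128 -11.3622  -5.389 ]
slide after turn cm [12.5754 26.9199 35.5756]
[[-0.75   0.5   -0.433]
 [ 0.433  0.866  0.25 ]
 [ 0.5    0.    -0.866]]
```

The scene picture gives six separate bead blobs inside the pan, with the ring turned, and the rod tip is where predicted. Now I'll turn the rod level and carry it over the cradle.

```bash
python3 -m creep '[{"slide":[0,0,0],"angular":[-0.007,0.085,-0.085],"claw":-1},{"slide":[0,0,0],"angular":[-0.007,0.085,-0.085],"claw":-1},{"slide":[0,0,0],"angular":[-0.007,0.085,-0.085],"claw":-1},{"slide":[0,0,0],"angular":[-0.007,0.085,-0.085],"claw":-1},{"slide":[0,0,0],"angular":[-0.007,0.085,-0.085],"claw":-1},{"slide":[0,0,0],"angular":[-0.007,0.085,-0.085],"claw":-1},{"slide":[0,0,0],"angular":[-0.007,0.085,-0.085],"claw":-1},{"slide":[0,0,0],"angular":[-0.007,0.085,-0.085],"claw":-1},{"slide":[0,0,0],"angular":[-0.007,0.085,-0.085],"claw":-1},{"slide":[0,0,0],"angular":[-0.007,0.085,-0.085],"claw":-1}]'
python3 -m creep '[{"slide":[0,0,0],"angular":[-0.007,0.085,-0.085],"claw":-1},{"slide":[0,0,0],"angular":[-0.007,0.085,-0.085],"claw":-1},{"slide":[0,0,0],"angular":[-0.007,0.085,-0.085],"claw":-1},{"slide":[0,0,0],"angular":[0,0,0],"claw":-1},{"slide":[0,0,0],"angular":[0,0,0],"claw":-1}]'
python3 - <<'E'
from h import *
tipplan(tool(150,-30),[.473,.3027,.20],0);print(rodpts(),manip.sense()["q"])
E
```

```text
t: 21.82
tcp_pos: [0.5797, -0.0692, 0.271]
tool_rot: [0.368, 0.919, -0.007, -0.143]
force: [0.2, -0.6, -1.8]
finger_gap: 0.136
gripper_force: 78.7
t: 22.23
tcp_pos: [0.5801, -0.0694, 0.269]
tool_rot: [0.251, 0.932, 0.066, -0.253]
force: [0.7, 1.3, -1.7]
finger_gap: 0.137
gripper_force: 78.6
tcp goal [0.4658 0.3075 0.1658] rotvec [-0.0026 -0.0065 -0.0044] rows 0.06588562721341462
slide before turn cm [19.7028 26.908  23.3652]
slide after turn cm [19.737  26.9335 23.3069]
[array([ 0.5011, -0.0241,  0.3038]), array([ 0.5875, -0.0743,  0.3031]), array([ 0.674 , -0.1245,  0.3025])] [-0.3562  0.6722  1.0957  0.0864  1.8969 -1.394 ]
```

```bash
python3 -m creep '[{"slide":[0.7,0.95,0.8],"angular":[-0.003,-0.006,-0.004],"claw":-1},{"slide":[1.4,1.9,1.6],"angular":[0,0,0],"claw":-1},{"slide":[1.4,1.9,1.6],"angular":[0,0,0],"claw":-1},{"slide":[1.4,1.9,1.6],"angular":[0,0,0],"claw":-1},{"slide":[1.4,1.9,1.6],"angular":[0,0,0],"claw":-1},{"slide":[1.4,1.9,1.6],"angular":[0,0,0],"claw":-1},{"slide":[1.4,1.9,1.6],"angular":[0,0,0],"claw":-1},{"slide":[1.4,1.9,1.6],"angular":[0,0,0],"claw":-1},{"slide":[1.4,1.9,1.6],"angular":[0,0,0],"claw":-1},{"slide":[1.4,1.9,1.7],"angular":[0,0,0],"claw":-1}]'
python3 -m creep '[{"slide":[1.4,1.9,1.7],"angular":[0,0,0],"claw":-1},{"slide":[1.4,1.9,1.7],"angular":[0,0,0],"claw":-1},{"slide":[1.4,1.9,1.7],"angular":[0,0,0],"claw":-1},{"slide":[1.4,1.9,1.7],"angular":[0,0,0],"claw":-1},{"slide":[0.8,1.3,1.2],"angular":[0,0,0],"claw":-1},{"slide":[0,0,0],"angular":[0,0,0],"claw":-1},{"slide":[0,0,0],"angular":[0,0,0],"claw":-1}]'
python3 - <<'E'
from h import *
tipplan(tool(150,-30),[.473,.3027,.20],0);P=rodpts();print(P)
a=viewer.snapshot("scene");b=viewer.snapshot("top");cv2.imwrite("pics/s10.png",a);cv2.imwrite("pics/t10.png",b)
for n,i in(("scene",a),("top",b)):
    print(n,[np.round(proj(n,p),1) for p in P])
    g=cv2.cvtColor(i,cv2.COLOR_BGR2GRAY);u,v=map(int,proj(n,P[0]));u2,v2=map(int,proj(n,P[2]))
    m=(g<80).astype(np.uint8)
    for q in((u,v),(u2,v2)):
        w=m[q[1]-14:q[1]+15,q[0]-14:q[0]+15];print("\n".join("".join(".#"[k] for k in r) for r in w[::2]),q)
E
```

```text
t: 23.07
tcp_pos: [0.5032, 0.1849, 0.2063]
tool_rot: [0.249, 0.934, 0.067, -0.247]
force: [0.7, 0.2, -2.3]
finger_gap: 0.134
gripper_force: 78.6
t: 23.65
tcp_pos: [0.4645, 0.3088, 0.1687]
tool_rot: [0.248, 0.934, 0.066, -0.248]
force: [-0.0, 0.1, -2.0]
finger_gap: 0.136
gripper_force: 78.6
tcp goal [0.4658 0.3075 0.1658] rotvec [-0.0013  0.0044  0.0047] rows 0.05289731292124339
slide before turn cm [-0.2939 -0.0443  0.1585]
slide after turn cm [-0.2948 -0.0431  0.1571]
[array([0.3847, 0.3536, 0.2024]), array([0.4716, 0.304 , 0.2029]), array([0.5584, 0.2544, 0.2033])]
scene [array([577.3, 302.2]), array([516.7, 311.5]), array([454.6, 321. ])]
.............................
.............................
.............................
.............................
.............................
.......#####.................
##############...............
###############..............
###############..............
###########..................
.............................
.............................
.............................
.............................
............................. 
[... 767 characters left out ...]
##################
#############################
#############################
#############################
#############################
#############################
#############################
############################# (157, 293)
#################....########
#################....########
#############################
#############################
#############################
#############################
#############################
#############################
#############################
#############################
#############################
#############################
#############################
#############################
############################# (199, 223)
```

The rod is level over the cradle and both of its ends match the model within about a pixel. Lowering.

```bash
python3 -m creep '[{"slide":[-0.29,-0.04,0.16],"angular":[-0.001,0.004,0.005],"claw":-1},{"slide":[-0.75,0,1.3],"angular":[0,0,0],"claw":-1},{"slide":[-0.75,0,1.3],"angular":[0,0,0],"claw":-1},{"slide":[-0.75,0,1.3],"angular":[0,0,0],"claw":-1},{"slide":[-0.75,0,1.3],"angular":[0,0,0],"claw":-1},{"slide":[-0.75,0,1.3],"angular":[0,0,0],"claw":-1},{"slide":[-0.75,0,1.3],"angular":[0,0,0],"claw":-1},{"slide":[-0.75,0,1.3],"angular":[0,0,0],"claw":-1},{"slide":[0,0,0],"angular":[0,0,0],"claw":-1},{"slide":[0,0,0],"angular":[0,0,0],"claw":-1}]'
python3 - <<'E'
from h import *
tipplan(tool(150,-30),[.473,.3027,.064],0);P=rodpts();print(P)
a=viewer.snapshot("scene");cv2.imwrite("pics/s11.png",a)
for p in P: u,v=proj("scene",p);cv2.circle(a,(int(round(u)),int(round(v))),1,(0,0,255),-1)
for k in(-.065,.065):
  u,v=proj("scene",[.473+k*.866,.3027-k*.5,.06]);cv2.circle(a,(int(round(u)),int(round(v))),1,(0,255,0),-1)
cv2.imwrite("pics/p11.png",cv2.resize(a[290:410,420:580],None,fx=5,fy=5,interpolation=cv2.INTER_CUBIC))
E
```

```text
t: 24.58
tcp_pos: [0.4676, 0.3062, 0.06]
tool_rot: [0.252, 0.932, 0.068, -0.251]
force: [0.5, 0.2, -1.3]
finger_gap: 0.137
gripper_force: 78.6
tcp goal [0.4658 0.3075 0.0298] rotvec [ 0.0019 -0.0019 -0.0035] rows 0.03500396875566697
slide before turn cm [-1.324   0.0273  2.7232]
slide after turn cm [-1.319   0.0278  2.7256]
[array([0.3884, 0.3516, 0.0944]), array([0.4748, 0.3013, 0.0942]), array([0.5612, 0.251 , 0.094 ])]
```

View pics/p11.png

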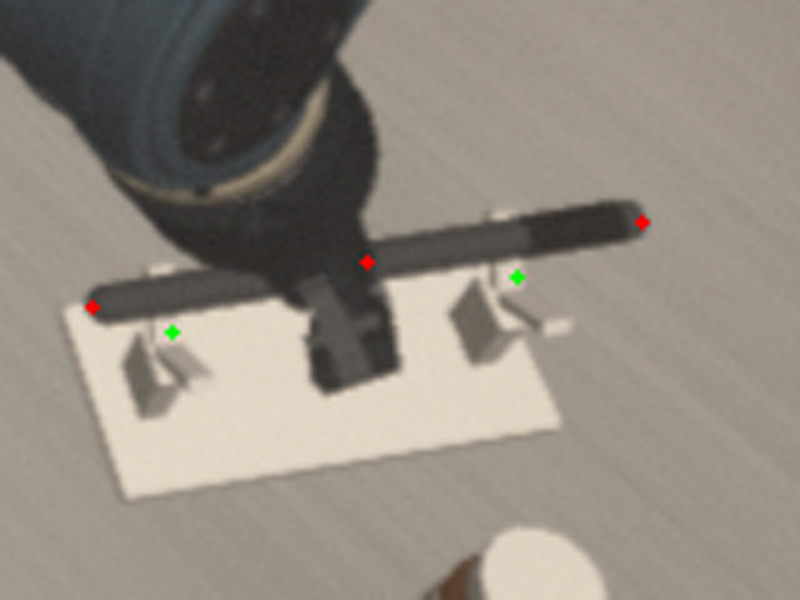

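The rod hangs above both notches (posts near crop x 165 and 515), ends overhanging equally, and the cradle agrees with my estimate to about 1–2 mm, slightly towards the tip and the jar. I'll apply that shift and lower to just above the seat.

```bash
python3 -m creep '[{"slide":[0.1,0.15,0.1],"angular":[0.002,-0.002,-0.003],"claw":-1},{"slide":[-0.4,0,0.7],"angular":[0,0,0],"claw":-1},{"slide":[-0.4,0,0.7],"angular":[0,0,0],"claw":-1},{"slide":[-0.25,0,0.5],"angular":[0,0,0],"claw":-1},{"slide":[-0.15,0,0.3],"angular":[0,0,0],"claw":-1},{"slide":[-0.1,0,0.2],"angular":[0,0,0],"claw":-1},{"slide":[0,0,0],"angular":[0,0,0],"claw":-1},{"slide":[0,0,0],"angular":[0,0,0],"claw":-1}]'
python3 - <<'E'
from h import *
tipplan(tool(150,-30),[.4727,.3045,.060],0);print(rodpts(),manip.sense()["ft_torque"])
E
```

```text
t: 25.3
tcp_pos: [0.4666, 0.3093, 0.0328]
tool_rot: [0.25, 0.933, 0.067, -0.249]
force: [0.8, 0.4, -0.1]
finger_gap: 0.135
gripper_force: 78.6
tcp goal [0.4655 0.3093 0.0258] rotvec [0.0001 0.0012 0.0012] rows 0.013694018501770594
slide before turn cm [-0.2661 -0.0477  0.6495]
slide after turn cm [-0.2669 -0.0474  0.6492]
[array([0.3871, 0.3544, 0.0668]), array([0.4737, 0.3045, 0.067 ]), array([0.5604, 0.2545, 0.0671])] [-0.1596 -0.3089 -0.0184]
```

Small steps down, feeling for contact.

```bash
python3 -m creep '[{"slide":[-0.14,-0.04,0.2],"angular":[0,0,0],"claw":-1},{"slide":[-0.1,0,0.17],"angular":[0,0,0],"claw":-1},{"slide":[0,0,0],"angular":[0,0,0],"claw":-1},{"slide":[0,0,0],"angular":[0,0,0],"claw":-1}]' | grep -E "pos|force:"
python3 -m creep '[{"slide":[-0.05,0,0.09],"angular":[0,0,0],"claw":-1},{"slide":[0,0,0],"angular":[0,0,0],"claw":-1},{"slide":[0,0,0],"angular":[0,0,0],"claw":-1}]' | grep -E "pos|force:"
python3 -c "
from h import *
print(rodpts(),manip.sense()['force'],manip.sense()['ft_torque'])"
```

```text
tcp_pos: [0.4666, 0.3087, 0.0285]
force: [-0.1, -0.0, -1.4]
gripper_force: 78.6
tcp_pos: [0.4667, 0.3088, 0.0276]
force: [0.7, -0.2, -1.0]
gripper_force: 78.6
[array([0.3872, 0.3539, 0.0616]), array([0.4738, 0.3039, 0.0618]), array([0.5605, 0.254 , 0.0619])] [ 0.6943 -0.2465 -0.9552] [-0.1573 -0.3458 -0.0011]
```

```bash
for i in 1 2; do :; done; python3 -m creep '[{"slide":[-0.1,0,0.06],"angular":[0,0,0],"claw":-1},{"slide":[0,0,0],"angular":[0,0,0],"claw":-1},{"slide":[0,0,0],"angular":[0,0,0],"claw":-1}]' | grep -E "pos|force:"
python3 -m creep '[{"slide":[-0.05,0,0.09],"angular":[0,0,0],"claw":-1},{"slide":[0,0,0],"angular":[0,0,0],"claw":-1},{"slide":[0,0,0],"angular":[0,0,0],"claw":-1}]' | grep -E "pos|force:"
python3 -c "
from h import *
print(rodpts(),manip.sense()['force'],manip.sense()['ft_torque'])"
```

```text
tcp_pos: [0.4668, 0.3085, 0.0268]
force: [0.7, 0.3, 2.5]
gripper_force: 79.1
tcp_pos: [0.4668, 0.3085, 0.026]
force: [-2.2, -0.8, 4.3]
gripper_force: 79.5
[array([0.3873, 0.3536, 0.0601]), array([0.4739, 0.3037, 0.0602]), array([0.5606, 0.2538, 0.0602])] [-2.2206 -0.8162  4.3203] [-0.1908  0.1537  0.0207]
```

Contact occurs at the seat height with small side force. I'll relax the grip and open slowly.

```bash
python3 -m creep '[{"slide":[0,0,0],"angular":[0,0,0],"claw":-1},{"slide":[0,0,0],"angular":[0,0,0],"claw":-1},{"slide":[0,0,0],"angular":[0,0,0],"claw":-1}]' 20 | grep -E "gap|force:"
python3 -m creep '[{"slide":[0,0,0],"angular":[0,0,0],"claw":-0.72},{"slide":[0,0,0],"angular":[0,0,0],"claw":-0.68},{"slide":[0,0,0],"angular":[0,0,0],"claw":-0.64},{"slide":[0,0,0],"angular":[0,0,0],"claw":-0.6},{"slide":[0,0,0],"angular":[0,0,0],"claw":-0.5},{"slide":[0,0,0],"angular":[0,0,0],"claw":-0.35},{"slide":[0,0,0],"angular":[0,0,0],"claw":-0.2},{"slide":[0,0,0],"angular":[0,0,0],"claw":-0.2},{"slide":[0,0,0],"angular":[0,0,0],"claw":-0.2}]'
python3 - <<'E'
from h import *
a=viewer.snapshot("scene");cv2.imwrite("pics/s12.png",a);g=cv2.cvtColor(a,cv2.COLOR_BGR2GRAY)
for k in(.1,-.1):
    u,v=proj("scene",np.array([.4732,.3035,.06])+k*np.array([-.866,.5,0]));w=(g[int(v)-14:int(v)+15:2,int(u)-16:int(u)+17]<85)
    print(u,v);print("\n".join("".join(".#"[int(q)] for q in r) for r in w))
E
```

```text
force: [-1.9, -1.3, 5.3]
finger_gap: 0.135
gripper_force: 79.6
t: 27.38
tcp_pos: [0.4672, 0.3085, 0.0254]
tool_rot: [0.25, 0.933, 0.067, -0.249]
force: [-0.1, -1.0, 0.9]
finger_gap: 0.401
gripper_force: 0.0
541.6781035521917 342.6659146859028
.................................
.................................
.................................
.................................
.................................
.................................
........#####....................
###############..................
################.................
###############..................
######...........................
.................................
.................................
.................................
.................................
435.3978150466904 359.42634009658065
.............................####
..............................###
.................................
.................................
.................................
........................#########
.................################
................#################
..................############...
.................................
.................................
.................................
.................................
.................................
.................................
```

The rod lies at the seat, with both ends within a pixel of the prediction. Backing off along the tool axis.

```bash
python3 -m creep '[{"slide":[0,0,-0.4],"angular":[0,0,0],"claw":-0.2},{"slide":[0,0,-0.6],"angular":[0,0,0],"claw":-0.2},{"slide":[0,0,-0.8],"angular":[0,0,0],"claw":-0.2},{"slide":[0,0,-1],"angular":[0,0,0],"claw":-0.2},{"slide":[0,0,-1],"angular":[0,0,0],"claw":-0.2},{"slide":[0,0,-1.5],"angular":[0,0,0],"claw":-0.2},{"slide":[0,0,-2],"angular":[0,0,0],"claw":-0.2},{"slide":[0,0,-2],"angular":[0,0,0],"claw":-0.2},{"slide":[0,0,-2],"angular":[0,0,0],"claw":-0.2},{"slide":[0,0,-2],"angular":[0,0,0],"claw":-0.2}]'
python3 -m creep '[{"slide":[0,0,-2],"angular":[0,0,0],"claw":-0.2},{"slide":[0,0,-2],"angular":[0,0,0],"claw":-0.2},{"slide":[0,0,-1],"angular":[0,0,0],"claw":-0.2},{"slide":[0,0,0],"angular":[0,0,0],"claw":-0.2},{"slide":[0,0,0],"angular":[0,0,0],"claw":-0.2},{"slide":[0,0,0],"angular":[0,0,0],"claw":-0.2}]'
python3 - <<'E'
from h import *
a=viewer.snapshot("scene");b=viewer.snapshot("top");cv2.imwrite("pics/s13.png",a);cv2.imwrite("pics/t13.png",b)
g=cv2.cvtColor(a,cv2.COLOR_BGR2GRAY);s0=cv2.cvtColor(cv2.imread("pics/scene0.png"),cv2.COLOR_BGR2GRAY)
m=np.zeros_like(g);m[330:375,425:555]=g[330:375,425:555]<85
k,l,st,ce=cv2.connectedComponentsWithStats(m);print([(q,c) for q,c in zip(st[1:],ce[1:]) if q[4]>50])
i=1+st[1:,4].argmax();ys,xs=np.where(l==i);print("ends",onz("scene",xs.max()+.5,ys[xs==xs.max()].mean(),.062),onz("scene",xs.min()-.5,ys[xs==xs.min()].mean(),.062))
# what else changed against the first picture
d=cv2.erode((cv2.absdiff(g,s0)>40).astype(np.uint8),np.ones((3,3)));k,l,st,ce=cv2.connectedComponentsWithStats(d);print([list(q) for q in st[1:] if q[4]>10])
c=cv2.resize(g[235:320,275:365],None,fx=4,fy=4,interpolation=cv2.INTER_CUBIC)
k,l,st,ce=cv2.connectedComponentsWithStats(cv2.erode((c>190).astype(np.uint8),np.ones((9,9))));print([(onz("scene",c[0]/4+275,c[1]/4+235,.047)[:2],q[4]) for c,q in zip(ce[1:],st[1:]) if 300<q[4]<900])
E
```

```text
t: 28.27
tcp_pos: [0.5255, 0.2747, 0.1427]
tool_rot: [0.25, 0.933, 0.067, -0.249]
force: [0.2, 0.3, 0.2]
finger_gap: 0.399
gripper_force: 0.0
t: 28.77
tcp_pos: [0.545, 0.2629, 0.1833]
tool_rot: [0.25, 0.933, 0.067, -0.25]
force: [-0.1, -0.6, -0.7]
finger_gap: 0.394
gripper_force: 0.0
[(array([443, 330,  25,  14, 181], dtype=int32), array([455.2265, 335.5359])), (array([496, 340,  44,  13, 200], dtype=int32), array([523.865, 345.55 ])), (array([436, 353,  53,   9,  90], dtype=int32), array([456.9889, 357.5111]))]
ends [0.3933 0.3526 0.062 ] [0.4664 0.3116 0.062 ]
[[np.int32(259), np.int32(0), np.int32(55), np.int32(35), np.int32(828)], [np.int32(428), np.int32(0), np.int32(45), np.int32(69), np.int32(1593)], [np.int32(514), np.int32(0), np.int32(70), np.int32(59), np.int32(1605)], [np.int32(569), np.int32(0), np.int32(41), np.int32(38), np.int32(384)], [np.int32(558), np.int32(30), np.int32(82), np.int32(123), np.int32(3207)], [np.int32(316), np.int32(75), np.int32(168), np.int32(215), np.int32(17560)], [np.int32(464), np.int32(93), np.int32(22), np.int32(20), np.int32(237)], [np.int3
[... 256 characters left out ...]
), np.int32(5), np.int32(21)], [np.int32(330), np.int32(263), np.int32(6), np.int32(6), np.int32(23)], [np.int32(297), np.int32(275), np.int32(8), np.int32(4), np.int32(16)], [np.int32(321), np.int32(274), np.int32(12), np.int32(5), np.int32(16)], [np.int32(333), np.int32(286), np.int32(8), np.int32(5), np.int32(23)], [np.int32(298), np.int32(291), np.int32(7), np.int32(5), np.int32(18)], [np.int32(320), np.int32(298), np.int32(7), np.int32(5), np.int32(20)], [np.int32(307), np.int32(301), np.int32(7), np.int32(6), np.int32(12)], [np.int32(436), np.int32(341), np.int32(104), np.int32(21), np.int32(563)]]
[(array([ 0.595 , -0.0482]), np.int32(808)), (array([ 0.5683, -0.0241]), np.int32(786))]
```

The rod spans columns 436–540, where 435–542 is predicted for a centred rod. The only other changes are in the bead pan, the empty rest and the arm itself, so the bystanders haven't moved. Handing in.

```bash
python3 -c "
from station import ticket
print(ticket.sign_off())"
```

```text
the job is handed in; nothing more can be done
None
```

The job is handed in at 29 s: I stirred the beads three full wide turns clockwise (plus a half-turn spiral out), all six were still in the pan when the rod came out, and the rod lies in both cradle notches, within about 1–2 mm of centre by camera, with the gripper clear; the first grasp missed and pushed lightly on the rod in its rest, and the second one held.

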